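# Eject the whisk from a hand mixer and lay it in the attachment tray

### The arm

A 6-joint arm with a two-finger parallel gripper is mounted at the origin on the work surface. World frame = base frame: x ahead of the robot, y to its left, z up, the work surface at z = 0. Lengths are in m, angles in rad, forces in N, time in s.
With the tool pointing down it reaches from about 0.35 to 0.775 m from the base axis. Payload 7.3 kg.
Tool frame: the origin (TCP) lies where the fingers leave the gripper's body, on its centre line; the fingertips stand 66 mm ahead of it and the grasp point (between the pads) lies 47 mm ahead of it; z points along the fingers, y is the direction in which the jaws open and shut (so a half turn about z gives the same grasp; the last joint's range is limited). The gripper opens to 92 mm and grips with 3 to 60 N. Pads are 19 mm wide; open, the fingers measure 130 mm over their backs; the gripper's body (75 mm by 190 mm) begins 47 mm behind the grasp point.
Start: joints at [1.011, 0.342, 1.524, -0, 1.275, -0.146], TCP at [0.211, 0.481, 0.292] pointing down, gripper open.
Joint ranges: [-2.53, 2.53], [-0.77, 2.02], [0.04, 2.7], [-1, 4.14], [0.28, 2.66], [-3.11, 3.11]. Speed limits (rad/s): [2.57, 2.57, 3.14, 3.14, 3.14, 3.14].

### API

Orientations are given as [roll, pitch, yaw] about the fixed x, y, z axes, in that order (R = Rz(yaw) Ry(pitch) Rx(roll)).
In Python, from cell import robot gives the robot as it stands.
- The arm moves only by the shell command python3 -m crank 'ROWS' [FORCE]. ROWS is a JSON object of lists of equal length, an entry for each row: "claw": the opening, from 0 (shut) to 1 (fully open); "delta_pos": the shift along the tool's x, y, z in units of 25 mm (1.0 is 25 mm), a list of three; "roll": the turn about the tool's z in units of 6 degrees (1.0 is 6 degrees). In form: {"claw": [claw, ...], "delta_pos": [[dx, dy, dz], ...], "roll": [roll, ...]}. A call has exactly 8 rows; each row is the pose to reach, as a shift and turn from the pose commanded when the call began, along the tool's axes at that moment; what a row does not reach only later rows make up. A row lasts 1/12 s, in which the tool goes at most 41.7 mm and 7.16 degrees, less where a joint would pass 70% of its speed; a pose out of reach is approached as far as the arm can. A call with a gripper value outside its range is refused whole. The fingers move at their own pace and stop on an object; FORCE is the grip in N (left out, the last holds). Time passes only in rows, so rows that repeat a pose let the fingers close, or fill a call up. It gives the time, the measured TCP pose, the force and the opening at its end, in the units of the state.
- robot.observe(): the state, without advancing time (a new reading comes with each control period).
- robot.read_camera(name): name is "scene" or "side" or "wrist"; returns a dict with "color" (480x640x3 uint8, blue, green, red), "fx", "fy", "cx", "cy" (pixels), "rvec" (rotation vector, rad) and "tvec" (3), from world to camera coordinates, as OpenCV has them; the wrist camera has in their place "hand_eye" (4x4, takes a point from camera to tool coordinates, whose origin is the TCP and whose axes are the flange's). Camera axes: x right, y down, z forward; pixel columns grow to the right and rows downward; lengths in m; the calibration is good to about 2 mm. A picture is of the moment at which its call begins: read the wrist's pose just before it. There is no depth.
- robot.hand_in(): hands the job in, once; it reports no verdict.
The state is a dict: "time": time; "qpos": joint angles; "qvel": joint speeds; "joint_efforts": joint torques, N m; "tool_pos": TCP position; "tool_rot": TCP orientation; "contact_force": force on the tool from outside, world axes, zero at the start; "torque": the same for the moment, N m; "opening": finger opening in m.
Only numpy, scipy, OpenCV 4.12 (cv2) and the standard library are available. Lean on these libraries where they do the work, as an engineer would, in place of code of your own. Each camera call takes 0.05 s, during which the arm holds its last target.

### The job

Take the balloon whisk out of the hand mixer: press the mixer's eject key all the way in so that it pushes the whisk out of its clip, then draw the whisk straight out and lay it lengthwise in the empty wide bay of the white attachment tray. Put it down rather than drop it, and leave everything else on the counter as it is.

Things in the scene. Friction and masses are not known exactly. Their poses are not given: they have to be found in the camera images.
- mixer: white hand mixer standing on its heel in a grey parking base 195 x 120 mm; fixed. Origin on the counter under it; x is level, the way the whisk points; z up. Motor housing: x 0 to 78, y -43 to 43 mm, 214 mm tall; handle loop behind it, x -92 to 0. From the handle's front end (x -88, z 130 mm) a control face 54 mm wide slopes up at 42 degrees to the nose (x -2, z 208 mm), looking up and back towards -x
- key_top (a point): middle of the top of the eject key, a grey ribbed key low on the sloping control face: 22 mm along the slope x 31 mm across, 14 mm proud. z points straight out of the key, 42 degrees from vertical; x up the slope, to the dial and nose. It is pressed along its own -z; the point moves with it
- dial (a point): middle of the top of the speed dial: a drum 35 mm across on a white pod (40 mm along the slope, 48 mm across, 24 mm high), its top 43 mm above the control face, so 29 mm higher than the key; all fixed. Same axes as key_top; 37 mm up the slope from the key's middle, 6 mm between pod and key. Dial and pod overhang the key: a tool pointing straight down meets them before the key is fully in
- eject_key (a joint): how far the eject key is pressed in (m): 0 out, 0.011 fully in. A spring brings it back (1.5 N to begin with, 4.5 N at the end, plus up to 7 N to free the whisk). Its push rod moves the whisk 1.25 times as far along the mixer's +x: 14 mm at full press, which takes the shaft out of its clip
- socket (a point): mouth of the whisk's socket, on its axis, in the mixer's upright face at x = 78 mm, 165 mm above the counter; x axis along the socket, outwards. At the start the last 40 mm of the shaft are in it, held by a sprung clip (about 4 N). Once ejected, the last 26 mm sit loosely: the whisk droops a few degrees but does not fall out by itself
- whisk_mid (a point): middle of the loose steel balloon whisk's length, on its axis, in the middle of its ferrule (collar 16 mm across, 30 mm long); near the centre of mass; x axis towards the wires. 205 mm long, about 80 g: a shaft 8 mm across runs 102 mm to -x, a wire balloon 58 mm across at its widest runs to 102 mm at +x. At the start level in the mixer, this point 62 mm from the socket's mouth
- tray: white open attachment tray, fixed, 244 mm (its x) x 184 mm (its y), walls 40 mm high and 4 mm thick, floor 4 mm thick; origin under its middle, x along the bays. One wide bay (y -88 to 0 mm) is empty; two narrow bays on the +y side hold two dough hooks. Dividers 36 mm high, 4 mm thick
- bay (a point): centre of the empty wide bay's floor, 4 mm above the counter; x along the bay. Inside, the bay is 236 mm (x) x 88 mm (y). The whisk fits either way round; lying there it rests on its balloon and its shaft end, with its middle about 19 mm above the floor
- bowl: steel mixing bowl, rim 210 mm across, 85 mm tall; loose, a bystander to leave alone
- spread_jar: jar of spread with a white lid, 74 mm across, 115 mm tall; loose, a bystander to leave alone
- vitamins: small amber bottle with a white cap, 42 mm across, 80 mm tall; loose, a bystander to leave alone
- cow_salt: ceramic cow salt shaker, 46 mm across, 71 mm tall; it stands beside the whisk; loose, a bystander to leave alone
- cow_pepper: larger ceramic cow pepper shaker, 53 mm across, 82 mm tall; it stands beside the whisk; loose, a bystander to leave alone
- measure: clear plastic measuring mug, 80 mm across, 72 mm tall; loose, a bystander to leave alone
- wood_spoon: wooden spoon, 270 mm long, lying flat; loose, a bystander to leave alone
- hook_a: steel dough hook, 185 mm long, lying in the narrow bay next to the wide one; origin on its axis, about mid-length; loose, a bystander to leave alone
- hook_b: steel dough hook, 185 mm long, lying in the outer narrow bay; origin on its axis, about mid-length; loose, a bystander to leave alone
Mind the look-alikes: they are no part of the job. What is shaped like the mixer but blue or yellow is not meant.

How it is judged:
By the outcome, as a careful person would: the job done as asked, in the order asked, and still so for the second after the job is handed in, with the robot touching nothing.
It also fails if it takes over 51 s, if anything falls off the work surface, if the arm or the gripper's body presses on something with over 40 N, if the wrist force passes 120 N, or if a joint passes its speed limit or range.

## Working session

There is one attempt and no reset: what is moved stays moved. The work goes in short steps, Python scripts to look and compute and a shell command to move; the robot and the scene stay as the last step left them, time stands still between calls to the robot, and variables do not carry over. Pictures are saved under pics/ and viewed, and the job is handed in when it is done.

```bash
ls; mkdir -p pics; python3 - <<'E'
from cell import robot
import cv2
print(robot.observe())
for n in ["scene","side","wrist"]:
    c=robot.read_camera(n); cv2.imwrite(f"pics/{n}0.png",c["color"])
    print(n,{k:v for k,v in c.items() if k!="color"})
E
```

```text
pics
{'time': 0.0, 'qpos': array([ 1.01102482e+00,  3.42734090e-01,  1.52500391e+00,  1.47775857e-05,
        1.27541197e+00, -1.46014362e-01]), 'qvel': array([ 0.00222448, -0.00012792, -0.00112677,  0.00151752, -0.00028819,
        0.00136277]), 'joint_efforts': array([ 6.95552262e-04, -4.31241846e+01, -2.44218099e+01,  7.20028114e-02,
        5.58709516e-02, -1.23802511e-04]), 'tool_pos': array([0.21089742, 0.48044565, 0.29154357]), 'tool_rot': array([-3.14005397e+00, -2.40563517e-04,  2.72783101e+00]), 'contact_force': array([-0.48552482, -0.60712844, -0.74675077]), 'torque': array([0.03663572, 0.0325911 , 0.00576731]), 'opening': 0.0917529872213645}
scene {'fx': 510.57289749899917, 'fy': 510.57289749899917, 'cx': 317.89993322138605, 'cy': 241.72013163998656, 'rvec': array([ 0.7273791 ,  2.52113808, -1.21810627]), 'tvec': array([ 0.48483465, -0.02955983,  1.65834072])}
side {'fx': 443.189940608037, 'fy': 443.189940608037, 'cx': 315.9402407612628, 'cy': 241.27612196946495, 'rvec': array([ 2.18238415,  0.45608085, -0.23095559]), 'tvec': array([-0.44763722, -0.08217289,  1.48558048])}
wrist {'fx': 403.0211973380988, 'fy': 403.0211973380988, 'cx': 316.84708255711257, 'cy': 246.03803750785798, 'hand_eye': array([[-4.19233480e-04, -9.50772511e-01, -3.09889427e-01,
         8.47954718e-02],
       [ 9.99999717e-01, -5.91997795e-04,  4.63461662e-04,
         2.23706111e-04],
       [-6.24100465e-04, -3.09889145e-01,  9.50772490e-01,
        -9.19440523e-02],
       [ 0.00000000e+00,  0.00000000e+00,  0.00000000e+00,
         1.00000000e+00]])}
```

View pics/scene0.png

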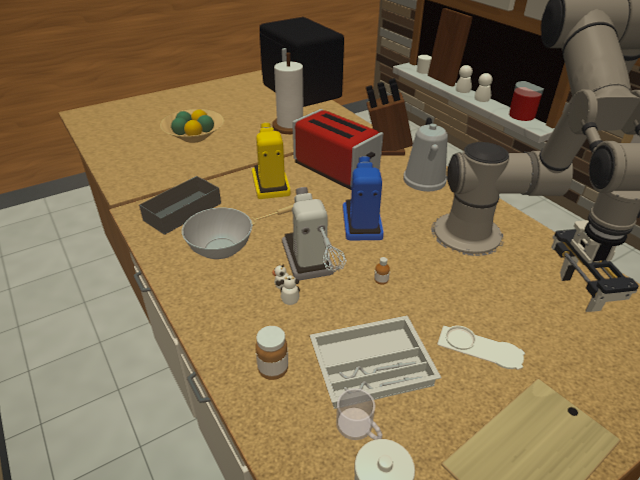

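View pics/side0.png

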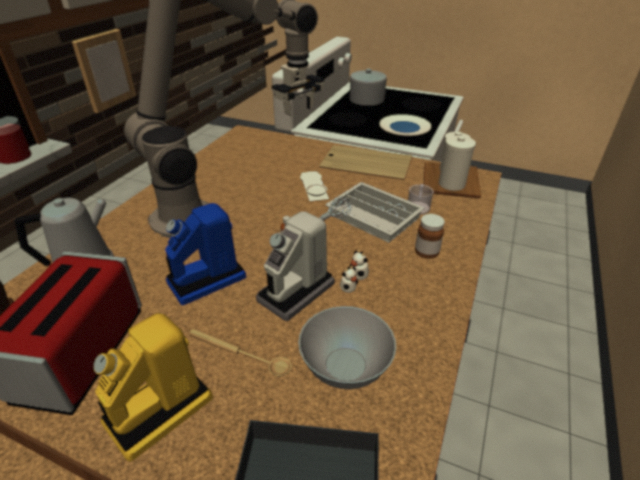

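View pics/wrist0.png

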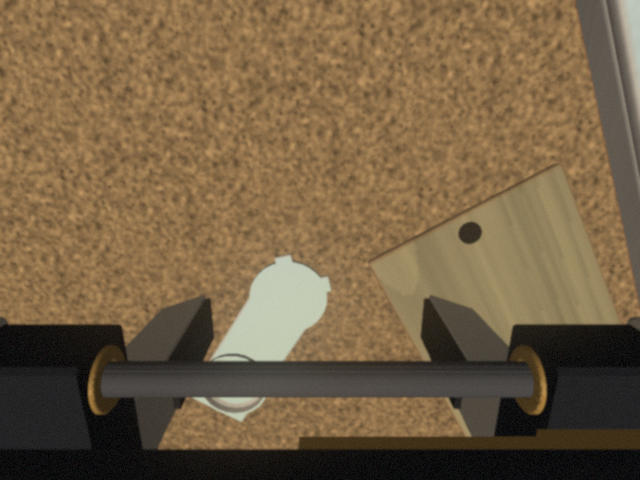

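```bash
cat > h.py <<'E'
import numpy as np, cv2
from scipy.spatial.transform import Rotation as Ro
def cam(c, st=None):
    K=np.array([[c["fx"],0,c["cx"]],[0,c["fy"],c["cy"]],[0,0,1]])
    if "rvec" in c:
        R=cv2.Rodrigues(np.array(c["rvec"]))[0]; t=np.array(c["tvec"])
        return K,R,t
    T=np.eye(4); T[:3,:3]=Ro.from_euler("xyz",st["tool_rot"]).as_matrix(); T[:3,3]=st["tool_pos"]
    M=np.linalg.inv(T@np.array(c["hand_eye"]))
    return K,M[:3,:3],M[:3,3]
def plane(C,uv,z):
    K,R,t=C; o=-R.T@t; d=R.T@np.linalg.solve(K,[uv[0],uv[1],1.]); return o+d*(z-o[2])/d[2]
def proj(C,p):
    K,R,t=C; q=K@(R@np.asarray(p,float)+t); return q[:2]/q[2]
def tri(CU):
    A=[];b=[]
    for C,uv in CU:
        K,R,t=C;o=-R.T@t; d=R.T@np.linalg.solve(K,[uv[0],uv[1],1.]); d/=np.linalg.norm(d)
        P=np.eye(3)-np.outer(d,d); A.append(P); b.append(P@o)
    A=np.array(A);b=np.array(b); x=np.linalg.solve(A.sum(0),b.sum(0))
    return x,[np.linalg.norm(A[i]@x-b[i]) for i in range(len(A))]
E
python3 - <<'E'
import cv2
a=cv2.imread("pics/scene0.png");b=cv2.imread("pics/side0.png")
cv2.imwrite("pics/c1.png",cv2.resize(a[180:320,265:415],None,fx=5,fy=4.2*5/4.2,interpolation=cv2.INTER_CUBIC)[:600*1+100])
cv2.imwrite("pics/c1.png",cv2.resize(a[180:300,265:415],None,fx=5,fy=5,interpolation=cv2.INTER_CUBIC))
cv2.imwrite("pics/c2.png",cv2.resize(b[195:315,245:385],None,fx=5,fy=5,interpolation=cv2.INTER_CUBIC))
cv2.imwrite("pics/c3.png",cv2.resize(a[305:405,300:450],None,fx=5,fy=5,interpolation=cv2.INTER_CUBIC))
E
```

```text
(no output)
```

View pics/c1.png

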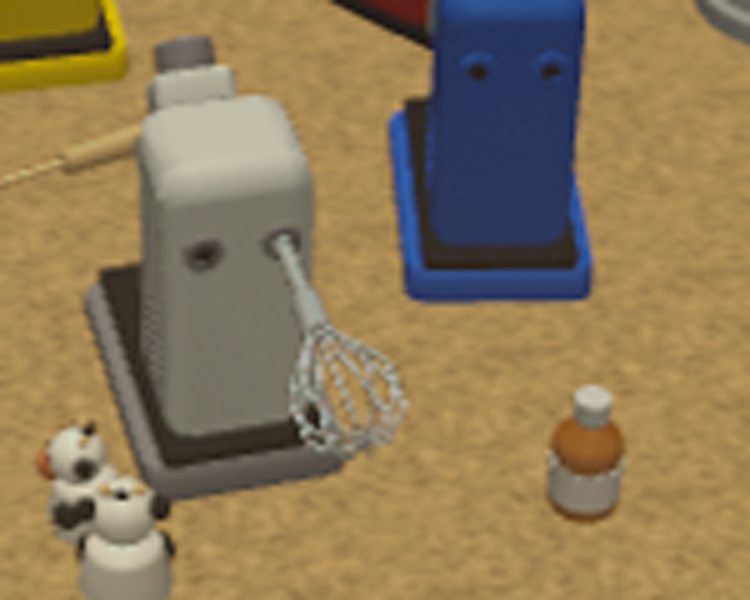

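View pics/c2.png

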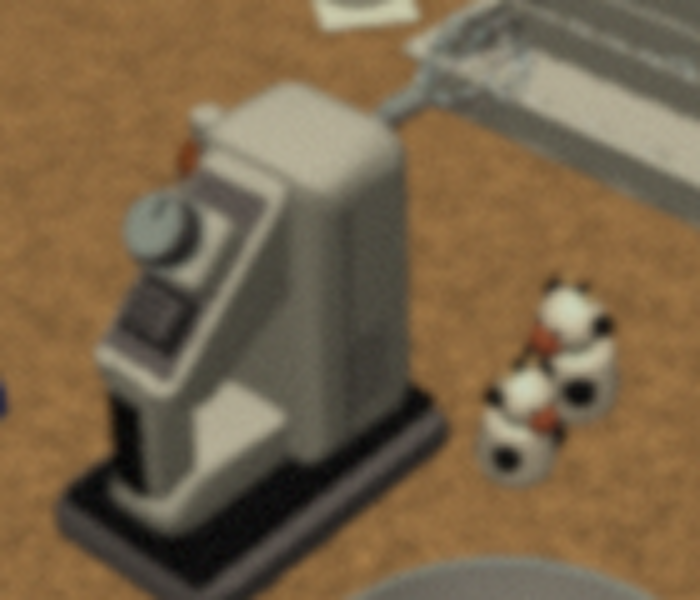

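View pics/c3.png

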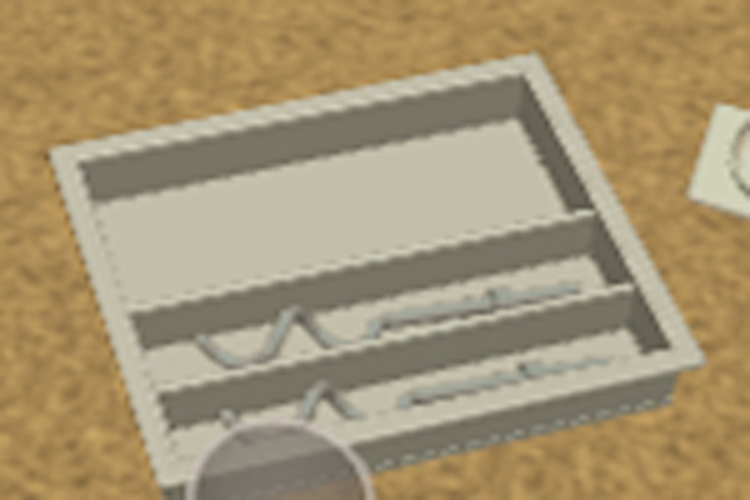

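```bash
python3 - <<'E'
from h import *
from cell import robot
S=cam(robot.read_camera("scene"));D=cam(robot.read_camera("side"))
f1=lambda x,y:(265+x/5,180+y/5); f2=lambda x,y:(245+x/5,195+y/5); f3=lambda x,y:(300+x/5,305+y/5)
for n,C in(("S",S),("D",D)): print(n,-C[1].T@C[2])
a=plane(S,f1(282,243),.165);b=plane(S,f1(205,252),.165);print("sock",a,b,np.linalg.norm(a-b))
print("ferrule",plane(S,f1(309,305),.165))
print("dial",tri([(D,f2(158,228)),(S,f1(185,45))]))
for q in [(160,495),(340,460),(92,295)]: print("base",plane(S,f1(*q),0.005))
for q in [(62,520),(445,430)]: print("baseD",plane(D,f2(*q),0.01))
print("key D",plane(D,f2(155,312),.15))
for q in [(52,150),(535,55),(703,360),(160,485)]: print("tray",plane(S,f3(*q),.04))
for q in [(95,205),(520,120),(575,215),(135,310)]: print("bay",plane(S,f3(*q),.004 if q[1]<210 and q[0]!=575 else .036))
E
```

```text
S [1.12068112 0.85182971 1.00224365]
D [ 0.90811494 -0.94826     0.83078941]
sock [ 0.51053226 -0.08406737  0.165     ] [ 0.55050605 -0.0993319   0.165     ] 0.042789130066943494
ferrule [ 0.52793886 -0.03040135  0.165     ]
dial (array([ 0.48727106, -0.22742722,  0.20580428]), [np.float64(0.0018753363729990963), np.float64(0.0018753363729991305)])
base [ 0.58433322 -0.09622371  0.005     ]
base [ 0.4794845  -0.06646473  0.005     ]
base [ 0.52583416 -0.28030481  0.005     ]
baseD [ 0.43058531 -0.24829805  0.01      ]
baseD [ 0.58845773 -0.10364935  0.01      ]
key D [ 0.48237468 -0.22510997  0.15      ]
tray [0.67875281 0.13041102 0.04      ]
tray [0.43470224 0.20773849 0.04      ]
tray [0.49304815 0.39468343 0.04      ]
tray [0.73924038 0.31781736 0.04      ]
bay [0.66292395 0.14557279 0.004     ]
bay [0.44558636 0.21498804 0.004     ]
bay [0.48409662 0.29674106 0.036     ]
bay [0.69543948 0.23100046 0.036     ]
```

```bash
python3 -m crank '{"claw":[0,0,0,0,0,0,0,0],"delta_pos":[[0,1.5,-1.5],[0,3,-3],[0,4.5,-4.5],[0,6,-6],[0,7.5,-7.5],[0,9,-9],[0,10.5,-10.5],[0,12,-12]],"roll":[0,0,0,0,0,0,0,0]}' 20; python3 -c "
from cell import robot
s=robot.observe();print(s['qpos'],s['tool_pos'],s['tool_rot'],s['contact_force'])"
```

```text
time: 0.92
tool_pos: [0.2897, 0.6578, 0.4852]
tool_rot: [3.135, 0.0, 2.728]
contact_force: [0.9, 0.5, 1.1]
opening: 0.0431
[ 1.04918089e+00  8.20429312e-01  1.68679297e-01  8.01324775e-04
  2.14552704e+00 -1.07361671e-01] [0.2897493  0.65783506 0.48521965] [3.13460381e+00 7.98104329e-05 2.72777655e+00] [0.93466515 0.54625989 1.11641015]
```

```bash
python3 -m crank '{"claw":[0,0,0,0,0,0,0,0],"delta_pos":[[0,1.5,0],[0,3,0],[0,4.5,0],[0,6,0],[0,6,0],[0,6,0],[0,6,0],[0,6,0]],"roll":[0,0,0,0,0,0,0,0]}' 20; python3 -c "
from cell import robot
s=robot.observe();print(s['qpos'],s['tool_pos'],s['tool_rot'],s['contact_force'])"
```

```text
time: 1.58
tool_pos: [0.3099, 0.7041, 0.4325]
tool_rot: [3.104, 0.0, 2.728]
contact_force: [-0.3, -1.1, -0.1]
opening: 0.0006
[ 1.05546286  0.95418695  0.03610689  0.0041994   2.11361121 -0.0992947 ] [0.30994776 0.70410907 0.43252808] [3.10373864e+00 2.41351779e-04 2.72778628e+00] [-0.25525444 -1.12928304 -0.14171928]
```

```bash
python3 -m crank '{"claw":[0,0,0,0,0,0,0,0],"delta_pos":[[0,1.5,0],[0,3,0],[0,4.5,0],[0,6,0],[0,7,0],[0,8,0],[0,8,0],[0,8,0]],"roll":[0,0,0,0,0,0,0,0]}' 20; python3 -c "
from cell import robot
s=robot.observe();print(s['qpos'],s['tool_pos'],s['tool_rot'],s['contact_force'])"
```

```text
time: 2.25
tool_pos: [0.3262, 0.7412, 0.3725]
tool_rot: [3.076, -0.0, 2.728]
contact_force: [0.3, -0.6, 0.6]
opening: 0.0004
[ 1.05971198  1.03185035  0.03698144  0.0070446   2.00751099 -0.09406536] [0.32621839 0.74121345 0.37253966] [ 3.07604119e+00 -2.29953992e-05  2.72776239e+00] [ 0.30112154 -0.57582541  0.64128324]
```

```bash
python3 -m crank '{"claw":[0,0,0,0,0,0,0,0],"delta_pos":[[0,-1.5,0],[0,-3,0],[0,-4,0],[0,-4,0],[0,-4,0],[0,-4,0],[0,-4,0],[0,-4,0]],"roll":[0,0,0,0,0,0,0,0]}' 20; python3 -c "
from cell import robot
s=robot.observe();print(s['qpos'],s['tool_pos'],s['tool_rot'],s['contact_force'])"
```

```text
time: 2.92
tool_pos: [0.2866, 0.6507, 0.3678]
tool_rot: [3.072, 0.0, 2.728]
contact_force: [0.2, -0.3, -0.6]
opening: 0.0005
[ 1.04561254  0.65137734  0.81234429  0.00733605  1.60906098 -0.110709  ] [0.28659444 0.65065896 0.36781302] [3.07239572e+00 3.47135059e-04 2.72763881e+00] [ 0.18689997 -0.25661093 -0.59510735]
```

```bash
python3 -m crank '{"claw":[0,0,0,0,0,0,0,0],"delta_pos":[[0.7,1.3,-0.7],[1.4,2.6,-1.4],[2.1,4,-2.2],[2.8,6,-3.5],[3.5,8,-5],[3.5,10,-6],[3.5,10,-6],[3.5,10,-6]],"roll":[0,0,0,0,0,0,0,0]}' 20; python3 -c "
from cell import robot
s=robot.observe();print(s['qpos'],s['tool_pos'],s['tool_rot'],s['contact_force'])"
```

```text
time: 3.58
tool_pos: [0.2568, 0.7434, 0.4303]
tool_rot: [3.043, -0.002, 2.728]
contact_force: [0.3, -0.7, 0.3]
opening: 0.0003
[ 1.13962102  0.95855887  0.03608021  0.00441386  2.04873177 -0.01528884] [0.25680369 0.7433856  0.43026641] [ 3.04332149e+00 -2.20157263e-03  2.72803723e+00] [ 0.34826989 -0.65088544  0.3363007 ]
```

```bash
python3 -m crank '{"claw":[0,0,0,0,0,0,0,0],"delta_pos":[[0,12,-8],[0,12,-8],[0,12,-8],[0,12,-8],[0,12,-8],[0,12,-8],[0,12,-8],[0,12,-8]],"roll":[0,0,0,0,0,0,0,0]}' 20; python3 -c "
from cell import robot
s=robot.observe();print(s['qpos'],s['tool_pos'],s['tool_rot'],s['contact_force'])"
```

```text
time: 4.25
tool_pos: [0.2658, 0.7295, 0.459]
tool_rot: [3.014, -0.004, 2.728]
contact_force: [-0.5, -0.0, 0.8]
opening: 0.0006
[ 1.11988425  0.9213589   0.03608918  0.01015129  2.05691609 -0.0317548 ] [0.2657828  0.72945046 0.45896534] [ 3.01414196 -0.00426748  2.72802212] [-0.52564713 -0.0436558   0.81042623]
```

```bash
P='from cell import robot
s=robot.observe();print(s["qpos"],s["tool_pos"],s["tool_rot"],s["contact_force"])'; python3 -m crank '{"claw":[0,0,0,0,0,0,0,0],"delta_pos":[[4,12,-6],[4,12,-6],[4,12,-6],[4,12,-6],[4,12,-6],[4,12,-6],[4,12,-6],[4,12,-6]],"roll":[0,0,0,0,0,0,0,0]}'; python3 -c "$P";  python3 -m crank '{"claw":[0,0,0,0,0,0,0,0],"delta_pos":[[4,12,-6],[4,12,-6],[4,12,-6],[4,12,-6],[4,12,-6],[4,12,-6],[4,12,-6],[4,12,-6]],"roll":[0,0,0,0,0,0,0,0]}'; python3 -c "$P"
```

```text
time: 4.92
tool_pos: [0.2247, 0.7481, 0.4637]
tool_rot: [2.985, -0.008, 2.729]
contact_force: [0.0, 0.3, 0.0]
opening: 0.0005
[1.17961129 0.91596998 0.03703325 0.00484852 2.03192737 0.02469964] [0.22471826 0.74810153 0.46367479] [ 2.98506847 -0.00780458  2.72881826] [0.01588908 0.28752934 0.00559195]
time: 5.58
tool_pos: [0.192, 0.7599, 0.4722]
tool_rot: [2.955, -0.013, 2.73]
contact_force: [0.3, -0.1, -0.5]
opening: 0.0006
[1.22571291e+00 9.06125795e-01 3.71576994e-02 1.85766736e-05
 2.01098170e+00 6.82054727e-02] [0.19197611 0.75992226 0.47219634] [ 2.95469167 -0.01270766  2.72950428] [ 0.3363889  -0.08623249 -0.50521723]
```

```bash
P='from cell import robot
s=robot.observe();print(s["qpos"],s["tool_pos"],s["tool_rot"],s["contact_force"])'; python3 -m crank '{"claw":[0,0,0,0,0,0,0,0],"delta_pos":[[3,12,-5],[3,12,-5],[3,12,-5],[3,12,-5],[3,12,-5],[3,12,-5],[3,12,-5],[3,12,-5]],"roll":[0,0,0,0,0,0,0,0]}'; python3 -c "$P";  python3 -m crank '{"claw":[0,0,0,0,0,0,0,0],"delta_pos":[[0,14,-4],[0,14,-4],[0,14,-4],[0,14,-4],[0,14,-4],[0,14,-4],[0,14,-4],[0,14,-4]],"roll":[0,0,0,0,0,0,0,0]}'; python3 -c "$P";  python3 -m crank '{"claw":[0,0,0,0,0,0,0,0],"delta_pos":[[0,14,-4],[0,14,-4],[0,14,-4],[0,14,-4],[0,14,-4],[0,14,-4],[0,14,-4],[0,14,-4]],"roll":[0,0,0,0,0,0,0,0]}'; python3 -c "$P
from h import *
z=Ro.from_euler('xyz',s['tool_rot']).as_matrix(); print(z, np.degrees(np.arctan2(z[1,2],z[0,2])),np.degrees(np.arccos(-z[2,2])))"
```

```text
time: 6.25
tool_pos: [0.1799, 0.7705, 0.474]
tool_rot: [2.924, -0.018, 2.731]
contact_force: [-0.3, -0.1, 1.5]
opening: 0.0007
[ 1.24492059e+00  9.05831890e-01  3.71284761e-02 -7.74840184e-04
  1.98036762e+00  8.67262422e-02] [0.17992104 0.77051763 0.47399537] [ 2.92406945 -0.01813208  2.73058419] [-0.26603339 -0.13265968  1.50706621]
time: 6.92
tool_pos: [0.2163, 0.7769, 0.4649]
tool_rot: [2.893, -0.022, 2.731]
contact_force: [0.3, 0.1, 0.8]
opening: 0.0003
[1.20062765 0.92074056 0.0371154  0.0127074  1.93420229 0.04873595] [0.21632712 0.77693659 0.46486475] [ 2.89279529 -0.02241526  2.73149773] [0.31415783 0.08770599 0.80400146]
time: 7.58
tool_pos: [0.244, 0.7799, 0.4627]
tool_rot: [2.861, -0.026, 2.733]
contact_force: [0.2, 0.6, 0.3]
opening: 0.0002
[1.16672844 0.92655547 0.03716789 0.0247264  1.89695539 0.01984124] [0.24396095 0.77990815 0.46265651] [ 2.86097516 -0.02580702  2.73256329] [0.24622653 0.55330948 0.25738365]
[[-0.91720178  0.38871892  0.08739846]
 [ 0.39758651  0.87877637  0.26396413]
 [ 0.02580415  0.27685682 -0.96056465]] 71.68030551996132 16.144259351798134
```

```bash
cat >> h.py <<'E'
ex=np.array([0.304,0.953,0]); ex/=np.linalg.norm(ex); ey=np.array([-ex[1],ex[0],0]); O=np.array([0.507,-0.166,0])
def units(s,target):   # TCP world target -> units in tool axes
    R=Ro.from_euler("xyz",s["tool_rot"]).as_matrix(); return R.T@(np.asarray(target)-s["tool_pos"])/0.025
def rmat(s): return Ro.from_euler("xyz",s["tool_rot"]).as_matrix()
E
python3 - <<'E'
from h import *
from cell import robot
s=robot.observe(); R=rmat(s)
R2=R@Ro.from_euler("z",84.6,degrees=True).as_matrix()
print(R2)
h=np.array([.0848,0,-.0919])
T=O-0.06*ex+[0,0,.40]-R2@h
print("view TCP",T,units(s,T), R2@[0,0,.066])
E
```

```text
[[ 3.00677461e-01  9.49712890e-01  8.73984587e-02]
 [ 9.12292521e-01 -3.13121850e-01  2.63964132e-01]
 [ 2.78056505e-01  3.64895431e-04 -9.60564650e-01]]
view TCP [ 0.47130017 -0.27626624  0.28814492] [-25.31758997 -35.52339048  -3.65173572] [ 0.0057683   0.01742163 -0.06339727]
```

```bash
P='from cell import robot
s=robot.observe();print(s["qpos"],s["tool_pos"],s["tool_rot"],s["contact_force"])'; python3 -m crank '{"claw":[0,0,0,0,0,0,0,0],"delta_pos":[[-0.95,-1.33,-0.13],[-1.9,-2.66,-0.26],[-2.85,-4,-0.4],[-3.8,-5.3,-0.5],[-4.75,-6.7,-0.65],[-5.7,-8,-0.8],[-6.6,-9.3,-0.9],[-7.6,-10.7,-1]],"roll":[0,0,0,0,0,0,0,0]}'; python3 -c "$P";python3 -m crank '{"claw":[0,0,0,0,0,0,0,0],"delta_pos":[[-0.95,-1.33,-0.13],[-1.9,-2.66,-0.26],[-2.85,-4,-0.4],[-3.8,-5.3,-0.5],[-4.75,-6.7,-0.65],[-5.7,-8,-0.8],[-6.6,-9.3,-0.9],[-7.6,-10.7,-1]],"roll":[0,0,0,0,0,0,0,0]}'; python3 -c "$P
from h import *
print(units(s,[.471,-.276,.338]))"
```

```text
time: 8.25
tool_pos: [0.3, 0.5148, 0.4178]
tool_rot: [2.86, -0.025, 2.733]
contact_force: [1.2, -0.2, 0.6]
opening: 0.0008
[ 0.87016223  0.28448291  1.29136571  0.10744904  1.30352069 -0.30317845] [0.30001106 0.51475544 0.41779516] [ 2.85981955 -0.02541346  2.7330158 ] [ 1.21606883 -0.1897565   0.60993878]
time: 8.92
tool_pos: [0.3679, 0.1996, 0.3633]
tool_rot: [2.859, -0.024, 2.733]
contact_force: [1.3, 0.8, 0.8]
opening: 0.0009
[ 1.58840463e-01 -7.04154190e-06  1.77701299e+00  2.64556452e-01
  1.24107993e+00 -1.07075849e+00] [0.36791291 0.19959425 0.36334268] [ 2.85939538 -0.02428191  2.73328182] [1.28183453 0.77208837 0.75200269]
[-11.35934384 -15.40230508  -3.69714051]
```

```bash
P='from cell import robot
s=robot.observe();print(s["qpos"],s["tool_pos"],s["tool_rot"],s["contact_force"])'; python3 -m crank '{"claw":[0,0,0,0,0,0,0,0],"delta_pos":[[-0.95,-1.3,-0.3],[-1.9,-2.6,-0.6],[-2.85,-3.9,-0.9],[-3.8,-5.2,-1.2],[-4.75,-6.5,-1.5],[-5.7,-7.8,-1.9],[-6.6,-9,-2.2],[-7.6,-10.3,-2.5]],"roll":[1,2,3,4,5,6,7,8]}'; python3 -c "$P
from h import *
print(units(s,[.471,-.276,.338]),np.degrees(np.arctan2(rmat(s)[1,0],rmat(s)[0,0])))"
```

```text
time: 9.58
tool_pos: [0.4368, -0.1191, 0.3473]
tool_rot: [2.97, -0.225, 1.905]
contact_force: [1.1, 0.3, -0.3]
opening: 0.0006
[-0.59032064  0.17559362  1.62404369  0.27497802  1.42341232 -0.95714596] [ 0.43681907 -0.11905542  0.34731469] [ 2.97020302 -0.22509387  1.90525969] [ 1.08660321  0.30027447 -0.25039973]
[-6.30096819 -0.57713965 -1.17619367] 109.16333936699206
```

```bash
python3 -m crank '{"claw":[0,0,0,0,0,0,0,0],"delta_pos":[[-1.2,-0.1,-0.2],[-2.4,-0.2,-0.4],[-3.6,-0.3,-0.7],[-4.8,-0.4,-0.9],[-6,-0.5,-1.1],[-6,-0.5,-1.1],[-6,-0.5,-1.1],[-6,-0.5,-1.1]],"roll":[1,2,3,4,5,6.1,6.1,6.1]}'; python3 - <<'E'
from h import *
from cell import robot
s=robot.observe(); print(s["qpos"],s["tool_pos"],s["tool_rot"]); print(rmat(s))
c=robot.read_camera("wrist"); cv2.imwrite("pics/w1.png",c["color"]); np.save("w1.npy",np.r_[s["tool_pos"],s["tool_rot"]])
E
```

```text
time: 10.25
tool_pos: [0.4714, -0.2658, 0.3376]
tool_rot: [3.141, -0.282, 1.256]
contact_force: [-0.3, 0.2, -0.3]
opening: 0.0004
[-0.77433207  0.38122724  1.36655669  0.25325904  1.52232927 -0.48777969] [ 0.47141186 -0.26579954  0.33757541] [ 3.14051902 -0.28240038  1.25569725]
[[ 0.29763489  0.95067241  0.08738098]
 [ 0.9131052  -0.31019494  0.26460914]
 [ 0.27866175  0.00103111 -0.96038876]]
```

View pics/w1.png

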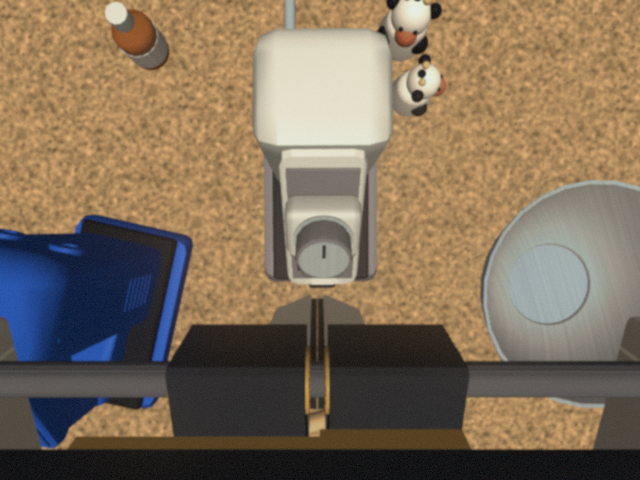

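```bash
python3 - <<'E'
from h import *
from cell import robot
c=robot.read_camera("wrist"); v=np.load("w1.npy"); s=dict(tool_pos=v[:3],tool_rot=v[3:])
W=cam(c,s); D=cam(robot.read_camera("side")); S=cam(robot.read_camera("scene"))
print(-W[1].T@W[2])
d=(323,253)
p=plane(W,d,.206); print(p)
print("tri",tri([(W,d),(D,(276.6,240.6))]),tri([(W,d),(D,(276.6,240.6)),(S,(302,189))]))
def M(p): q=p-O; return q@ex*1e3,q@ey*1e3,p[2]*1e3
print(M(p))
for n,uv,z in [("housing L",(254,90),.2),("housing R",(391,90),.2),("front",(322,30),.2),("base l",(266,275),.012),("base r",(376,275),.012),("base rear",(320,281),.012),("whisk",(290,10),.165),("whisk2",(290,25),.165),("face l",(283,165),.2),("face r",(365,165),.2),("dialL",(296,255),.206),("dialR",(351,255),.206),("dialbot",(323,281),.195)]:
    q=plane(W,uv,z); print(n,np.round(q,4),np.round(M(q),1))
E
```

```text
[ 0.48843108 -0.21273502  0.44943305]
[ 0.4883504  -0.22545845  0.206     ]
tri (array([ 0.48809568, -0.22574196,  0.20328457]), [np.float64(0.00029054550338726814), np.float64(0.0002905455033873777)]) (array([ 0.48770705, -0.22643718,  0.2059002 ]), [np.float64(0.0011657557422515327), np.float64(0.0018808425019783705), np.float64(0.002175539574176155)])
(np.float64(-62.313910852116464), np.float64(-0.30220703708700064), np.float64(206.0))
housing L [ 0.4792 -0.1178  0.2   ] [ 37.5  41.1 200. ]
housing R [ 0.5588 -0.1438  0.2   ] [ 36.9 -42.6 200. ]
front [ 0.5299 -0.0964  0.2   ] [ 73.3  -0.7 200. ]
base l [ 0.4219 -0.2391  0.012 ] [-95.5  58.9  12. ]
base r [ 0.5357 -0.2763  0.012 ] [-96.4 -60.9  12. ]
base rear [ 0.4757 -0.2636  0.012 ] [-1.025e+02  1.000e-01  1.200e+01]
whisk [ 0.5189 -0.0602  0.165 ] [104.4  20.8 165. ]
whisk2 [ 0.5157 -0.07    0.165 ] [ 94.1  20.9 165. ]
face l [ 0.4818 -0.1666  0.2   ] [ -8.2  23.9 200. ]
face r [ 0.5297 -0.1823  0.2   ] [ -8.6 -26.6 200. ]
dialL [ 0.4725 -0.2215  0.206 ] [-63.4  16.  206. ]
dialR [ 0.5041 -0.2319  0.206 ] [-63.6 -17.2 206. ]
dialbot [ 0.4828 -0.2429  0.195 ] [-80.6  -0.4 195. ]
```

```bash
python3 - <<'E'
from h import *
from cell import robot
c=robot.read_camera("wrist"); v=np.load("w1.npy"); s=dict(tool_pos=v[:3],tool_rot=v[3:])
W=cam(c,s); R=rmat(s)
for q in [(0,0,.066),(.0095,0,.066),(-.0095,0,.066),(.0095,.017,.066),(.0095,0,.03),(.0095,0,.0),(.0375,0,0)]:
    print(q,proj(W,s["tool_pos"]+R@np.array(q)))
im=c["color"][270:450,150:490]; cv2.imwrite("pics/w1c.png",cv2.resize(im,None,fx=2.2,fy=2.2))
E
```

```text
(0, 0, 0.066) [317.42044699 318.3079503 ]
(0.0095, 0, 0.066) [317.41881556 298.54195925]
(-0.0095, 0, 0.066) [317.42202488 337.42528886]
(0.0095, 0.017, 0.066) [356.92747045 298.52797593]
(0.0095, 0, 0.03) [317.53188818 343.73520781]
(0.0095, 0, 0.0) [317.6795486  402.75262437]
(0.0375, 0, 0) [317.69340131 310.87660844]
```

View pics/w1c.png

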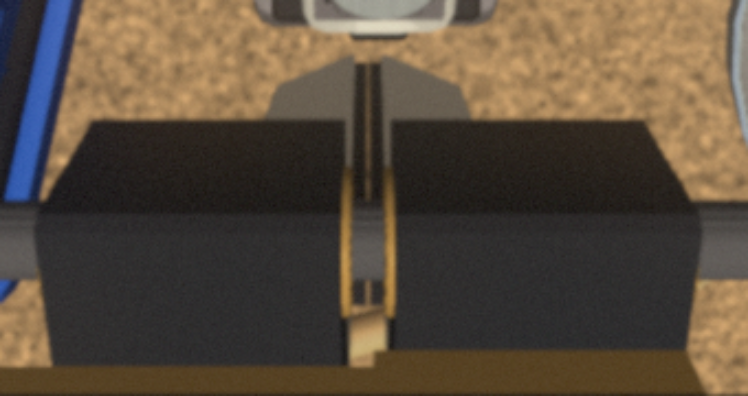

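```bash
cat >> h.py <<'E'
ey_off=-0.0005
n=np.array([-.669,0,.743]); u=np.array([.743,0,.669])
def mw(q): return O+ex*q[0]*1e-3+ey*q[1]*1e-3+np.array([0,0,q[2]*1e-3])
def key_tcp(s,press,sl=-6,K=(-70.8,-0.5,161)):   # press<0: standing off
    R=rmat(s); p=mw(np.array(K)+sl*u-press*n)
    return p-R@[.0095,0,.066]
def pfront(s):
    R=rmat(s); p=s["tool_pos"]+R@[.0095,0,.066]; q=p-O
    return np.array([q@ex*1e3,q@ey*1e3,p[2]*1e3])
E
python3 - <<'E'
from h import *
from cell import robot
s=robot.observe(); print(pfront(s))
for pr in (-30,-5,0,11,13): print(pr,units(s,key_tcp(s,pr)).round(2))
E
```

```text
[-77.78648083   3.36431867 277.40926224]
-30 [-1.76  0.15  3.58]
-5 [-1.33  0.15  4.48]
0 [-1.24  0.15  4.66]
11 [-1.05  0.14  5.05]
13 [-1.01  0.14  5.12]
```

```bash
python3 -m crank '{"claw":[0,0,0,0,0,0,0,0],"delta_pos":[[-1.2,0.15,0.3],[-1.8,0.15,1.6],[-1.76,0.15,2.8],[-1.76,0.15,3.58],[-1.55,0.15,4.03],[-1.33,0.15,4.48],[-1.33,0.15,4.48],[-1.33,0.15,4.48]],"roll":[0,0,0,0,0,0,0,0]}'; python3 - <<'E'
from h import *
from cell import robot
s=robot.observe(); print(pfront(s), s["contact_force"])
for pr in (-5,0,5,11,13): print(pr,units(s,key_tcp(s,pr)).round(2))
c=robot.read_camera("wrist"); cv2.imwrite("pics/w2.png",c["color"])
c=robot.read_camera("side"); cv2.imwrite("pics/d2.png",cv2.resize(c["color"][150:310,230:400],None,fx=3.7,fy=3.7,interpolation=cv2.INTER_CUBIC))
E
```

```text
time: 11.17
tool_pos: [0.4749, -0.2674, 0.2211]
tool_rot: [3.141, -0.282, 1.254]
contact_force: [-0.2, -0.0, 0.1]
opening: 0.0004
[-78.90523728  -0.533636   160.37943869] [-0.23309867 -0.03076599  0.12345041]
-5 [ 0.02 -0.   -0.01]
0 [ 0.1  -0.    0.17]
5 [ 0.19 -0.    0.35]
11 [ 0.29 -0.01  0.57]
13 [ 0.33 -0.01  0.64]
```

View pics/w2.png

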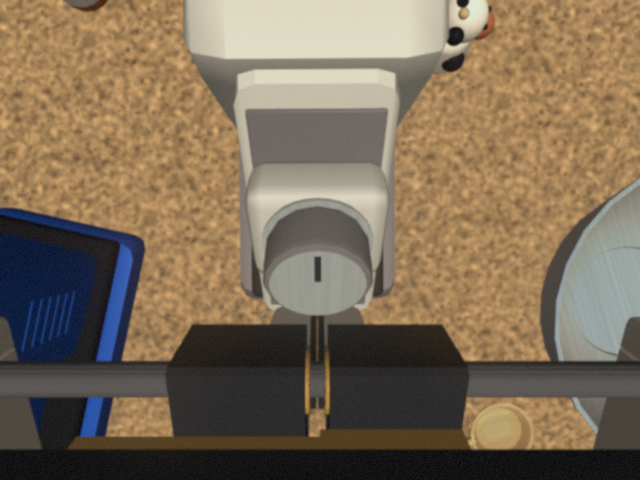

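View pics/d2.png

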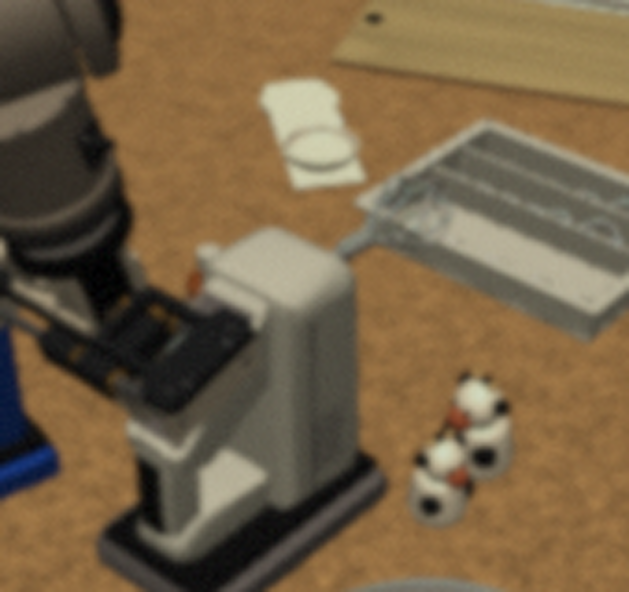

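```bash
python3 - <<'E'
from h import *
from cell import robot
s=robot.observe(); 
W=cam(robot.read_camera("wrist"),s)
for z in (.201,.204,.207):
    p=plane(W,(318,283),z)-O; print(z,p@ex*1e3,p@ey*1e3)
    a=plane(W,(264,283),z);b=plane(W,(371,283),z);print(np.linalg.norm(a-b))
    p=plane(W,(318,316),z-.012)-O; print(" low edge",p@ex*1e3)
for pr in (-5,0,5,11,13): print(pr,units(s,key_tcp(s,pr,-6,(-70.8,-.5,158.5))).round(2))
E
```

```text
0.201 -67.73097686262759 -1.1525747680189418
0.03530679455312444
 low edge -81.18602570071114
0.204 -67.35476680688771 -1.1436867030483504
0.03450742553124055
 low edge -80.56172299412924
0.207 -66.97855675114782 -1.1347986380777586
0.03370805650935671
 low edge -79.93742028754733
-5 [ 0.   -0.02  0.11]
0 [ 0.09 -0.02  0.29]
5 [ 0.18 -0.02  0.47]
11 [ 0.28 -0.02  0.69]
13 [ 0.32 -0.02  0.76]
```

```bash
python3 - <<'E'
import cv2
a=cv2.imread("pics/w1.png");b=cv2.imread("pics/w2.png")
cv2.imwrite("pics/z1.png",cv2.resize(a[200:300,260:390],None,fx=6,fy=6,interpolation=cv2.INTER_CUBIC))
cv2.imwrite("pics/z2.png",cv2.resize(b[190:330,235:400],None,fx=4,fy=4,interpolation=cv2.INTER_CUBIC))
E
```

```text
(no output)
```

View pics/z1.png

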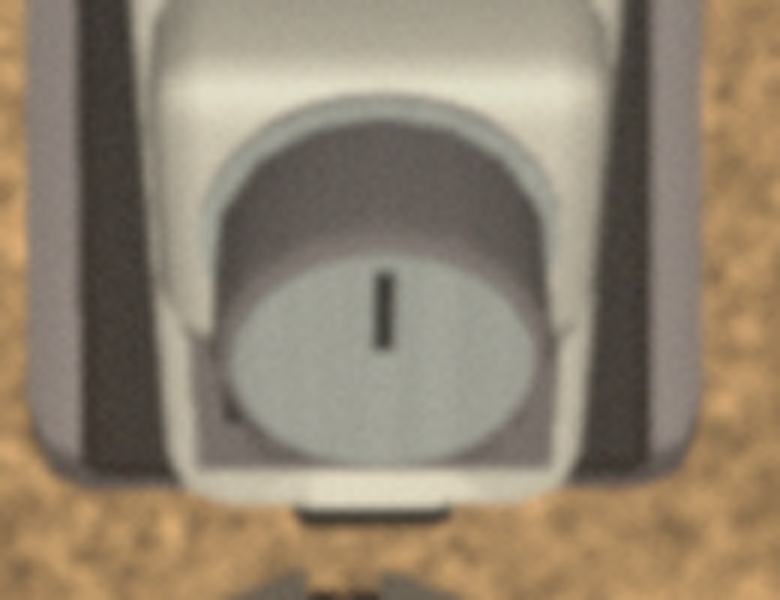

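View pics/z2.png

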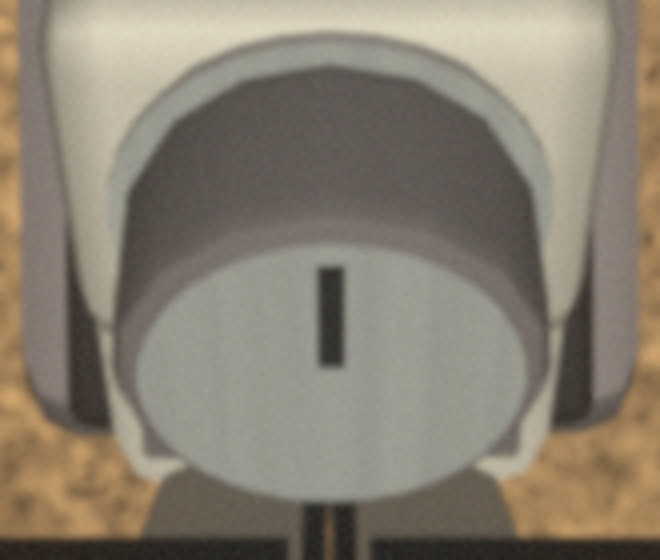

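```bash
python3 - <<'E'
from h import *
from cell import robot
v=np.load("w1.npy"); s1=dict(tool_pos=v[:3],tool_rot=v[3:]); s=robot.observe(); c=robot.read_camera("wrist")
W1=cam(c,s1);W=cam(c,s);D=cam(robot.read_camera("side"))
M=lambda p:np.round([(p-O)@ex*1e3,(p-O)@ey*1e3,p[2]*1e3],1)
for L in ([(W1,(324.3,259.7)),(W,(317.9,283))],[(W1,(324.3,259.7)),(W,(317.9,283)),(D,(276.6,240.6))],[(W1,(324.3,259.7)),(D,(276.6,240.6))],[(W,(317.9,283)),(D,(276.6,240.6))]):
    p,e=tri(L);print(M(p),np.round(e,4))
print("lip",M(plane(W1,(324,283),.13)),M(plane(W1,(324,278.5),.13)))
print("dial low",M(plane(W1,(324,277.5),.193)))
E
```

```text
[-65.6  -1.  219. ] [0.0001 0.0001]
[-66.3  -1.6 206.1] [0.0006 0.001  0.0014]
[-65.7  -1.7 205.8] [0.0009 0.0009]
[-66.3  -2.  206.3] [0.0012 0.0012]
lip [-90.   -2.1 130. ] [-86.4  -2.1 130. ]
dial low [-78.6  -1.  193. ]
```

```bash
sed -i 's/K=(-70.8,-0.5,161)/K=(-74.3,-1.2,160)/' h.py; python3 - <<'E'
from h import *
from cell import robot
s=robot.observe(); print(pfront(s))
for pr in (-3,0,5,11,13): print(pr,units(s,key_tcp(s,pr)).round(2))
E
```

```text
[-79.64475925  -0.88900496 160.70675408]
-3 [-0.07  0.01  0.08]
0 [-0.02  0.01  0.19]
5 [0.07 0.01 0.37]
11 [0.17 0.01 0.59]
13 [0.21 0.01 0.66]
```

```bash
python3 -m crank '{"claw":[0,0,0,0,0,0,0,0],"delta_pos":[[-0.07,0,0.08],[-0.02,0,0.19],[0.02,0,0.28],[0.05,0,0.33],[0.07,0,0.37],[0.1,0,0.44],[0.13,0,0.5],[0.13,0,0.5]],"roll":[0,0,0,0,0,0,0,0]}'; python3 - <<'E'
from h import *
from cell import robot
s=robot.observe(); print(pfront(s), s["contact_force"])
for pr in (9,11,13): print(pr,units(s,key_tcp(s,pr)).round(2))
c=robot.read_camera("scene"); cv2.imwrite("pics/s3.png",cv2.resize(c["color"][180:300,265:415],None,fx=5,fy=5,interpolation=cv2.INTER_CUBIC))
E
```

```text
time: 12.08
tool_pos: [0.477, -0.2623, 0.2104]
tool_rot: [3.14, -0.281, 1.253]
contact_force: [-2.0, -2.9, 5.0]
opening: 0.0008
[-73.43648823  -1.08461957 149.5620887 ] [-1.98241229 -2.94742836  5.03319952]
9 [0.02 0.   0.02]
11 [0.06 0.   0.09]
13 [0.09 0.   0.16]
```

View pics/s3.png

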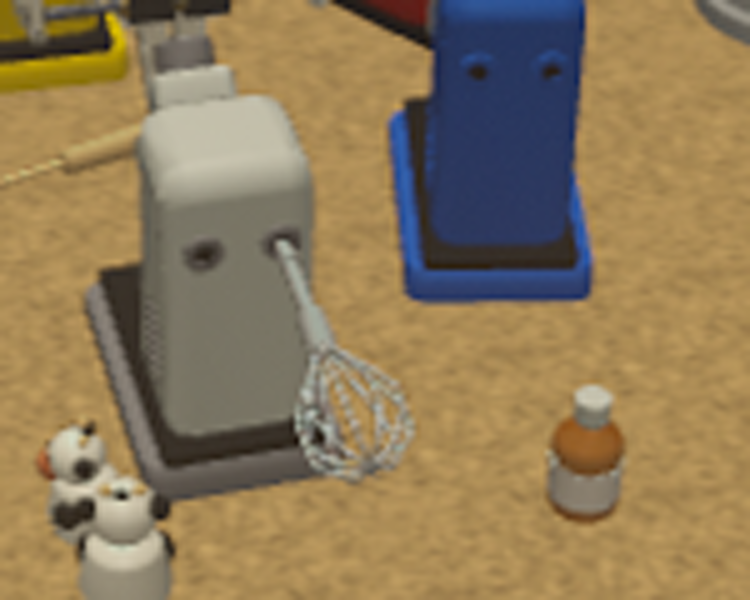

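```bash
python3 -m crank '{"claw":[0,0,0,0,0,0,0,0],"delta_pos":[[0.03,0,0.05],[0.05,0,0.08],[0.07,0,0.12],[0.09,0,0.16],[0.11,0,0.2],[0.11,0,0.2],[0.11,0,0.2],[0.11,0,0.2]],"roll":[0,0,0,0,0,0,0,0]}'; python3 - <<'E'
from h import *
from cell import robot
s=robot.observe(); print(pfront(s), s["contact_force"])
for pr in (9,11,13,15): print(pr,units(s,key_tcp(s,pr)).round(2))
c=robot.read_camera("scene"); cv2.imwrite("pics/s4.png",cv2.resize(c["color"][180:300,265:415],None,fx=5,fy=5,interpolation=cv2.INTER_CUBIC))
E
```

```text
time: 12.8
tool_pos: [0.4775, -0.2611, 0.2092]
tool_rot: [3.136, -0.275, 1.253]
contact_force: [-13.1, -10.7, 24.6]
opening: 0.0001
[-72.48144268  -1.40882581 148.28198233] [-13.10344028 -10.70981707  24.60985   ]
9 [ 0.   -0.01 -0.04]
11 [ 0.04 -0.01  0.03]
13 [ 0.07 -0.01  0.1 ]
15 [ 0.11 -0.01  0.17]
```

View pics/s4.png

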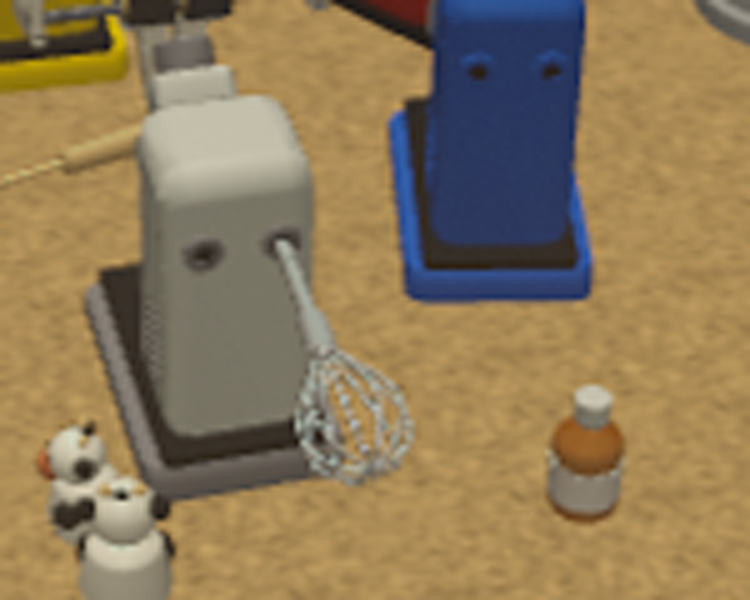

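```bash
python3 - <<'E'
from h import *
from cell import robot
c=robot.read_camera("wrist"); cv2.imwrite("pics/w4.png",cv2.resize(c["color"][190:340,235:400],None,fx=4,fy=4,interpolation=cv2.INTER_CUBIC))
s=robot.observe(); print(s["torque"],s["contact_force"],pfront(s))
c=robot.read_camera("side"); cv2.imwrite("pics/d4.png",cv2.resize(c["color"][195:315,245:385],None,fx=5,fy=5,interpolation=cv2.INTER_CUBIC))
E
```

```text
[-0.72154543  1.99685361  0.56895195] [-14.23927828  -9.64971984  25.00261922] [-72.50052872  -1.38753659 148.29177678]
```

View pics/w4.png

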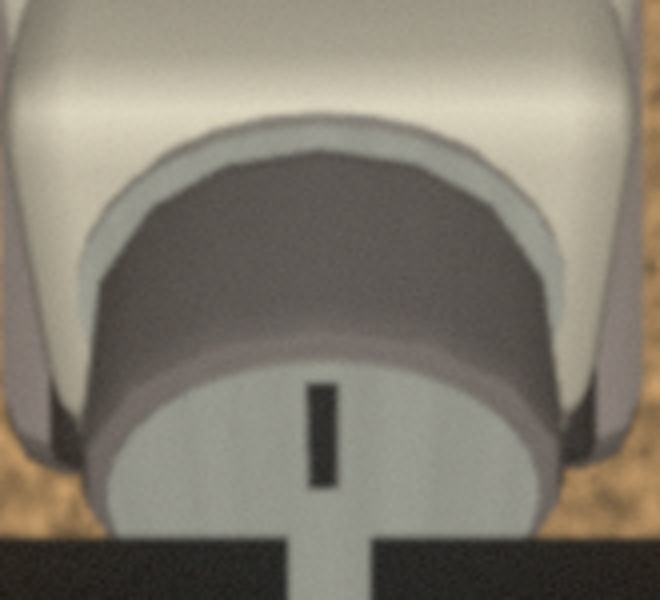

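View pics/d4.png

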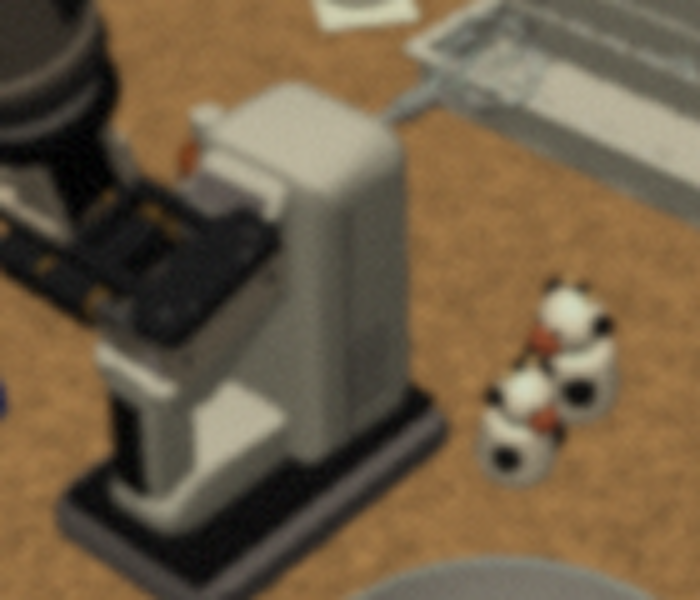

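```bash
python3 -m crank '{"claw":[0,0,0,0,0,0,0,0],"delta_pos":[[0.01,0,0.03],[0.02,0,0.05],[0.02,0,0.05],[0.02,0,0.05],[0.02,0,0.05],[0.02,0,0.05],[0.02,0,0.05],[0.02,0,0.05]],"roll":[0,0,0,0,0,0,0,0]}'; python3 - <<'E'
from h import *
from cell import robot
s=robot.observe(); print(pfront(s), s["contact_force"])
E
```

```text
time: 13.62
tool_pos: [0.4776, -0.2609, 0.209]
tool_rot: [3.136, -0.274, 1.254]
contact_force: [-17.4, -13.3, 31.3]
opening: 0.0003
[-72.32191822  -1.46756372 148.06687089] [-17.40868725 -13.28737655  31.27974466]
```

```bash
python3 -m crank '{"claw":[0,0,0,0,0,0,0,0],"delta_pos":[[-0.15,0,-0.3],[-0.4,0,-0.8],[-0.75,0,-1.5],[-1.0,0,-3],[-1.0,0,-4.5],[-0.5,-0.5,-6],[0,-1.5,-7],[1,-2.8,-7.2]],"roll":[0,0,0,0,0,0,0,0]}'; python3 - <<'E'
from h import *
from cell import robot
s=robot.observe(); print(s["contact_force"],s["tool_pos"],s["tool_rot"],s["qpos"])
c=robot.read_camera("scene"); cv2.imwrite("pics/s5.png",cv2.resize(c["color"][180:300,265:415],None,fx=5,fy=5,interpolation=cv2.INTER_CUBIC))
for t in ([.40,.08,.36],[.13,.40,.36]): print(units(s,t))
E
```

```text
time: 14.28
tool_pos: [0.4039, -0.2621, 0.3873]
tool_rot: [3.136, -0.278, 1.252]
contact_force: [-0.4, 0.1, 0.3]
opening: 0.0004
[-0.43165827  0.12923189  0.31351427] [ 0.40392626 -0.26214823  0.38727222] [ 3.13572674 -0.27847441  1.25171718] [-0.8632303   0.24602229  1.42363413  0.24074516  1.61252972 -0.55025512]
[12.14726125 -4.46924473  4.58140298]
[ 20.57559667 -18.75326243   6.90734367]
```

View pics/s5.png

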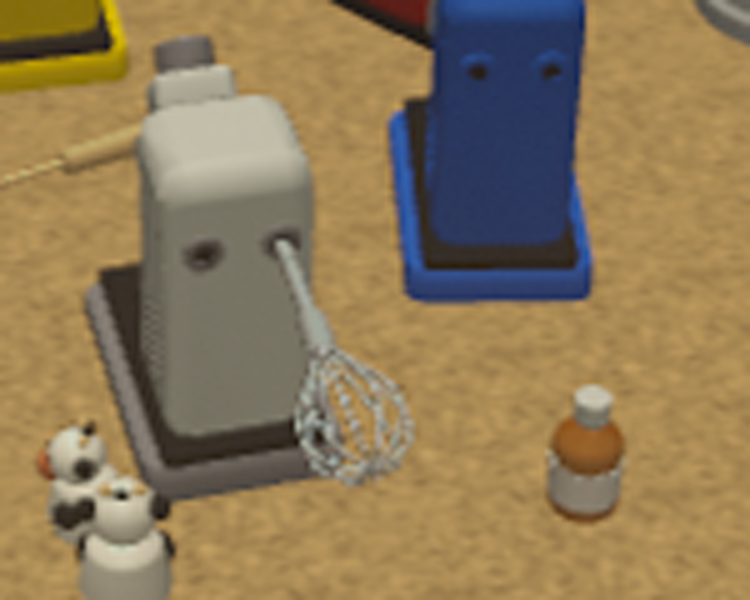

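```bash
python3 -m crank '{"claw":[0,0,0,0,0,0,0,0],"delta_pos":[[1.5,-0.5,0.5],[3,-1,1.1],[4.5,-1.6,1.7],[6,-2.2,2.2],[7.5,-2.8,2.8],[9,-3.3,3.4],[10.5,-3.9,4],[12.1,-4.5,4.6]],"roll":[0,0,0,0,0,0,0,0]}'; python3 -m crank '{"claw":[0,0,0,0,0,0,0,0],"delta_pos":[[0.9,-1.4,0.2],[1.8,-2.8,0.4],[2.7,-4.2,0.6],[3.6,-5.6,0.8],[4.5,-7.1,1.1],[5.3,-8.5,1.3],[6.2,-10,1.6],[7.1,-11.4,1.8]],"roll":[0,0,0,0,0,0,0,0]}'; python3 - <<'E'
from h import *
from cell import robot
s=robot.observe(); print(s["contact_force"],s["tool_pos"],s["tool_rot"],s["qpos"])
for t in ([.10,.33,.33],): print(units(s,t))
E
```

```text
time: 15.0
tool_pos: [0.3973, 0.0741, 0.3584]
tool_rot: [3.142, -0.282, 1.252]
contact_force: [0.4, -0.2, -0.4]
opening: 0.0002
time: 15.67
tool_pos: [0.1861, 0.3317, 0.3646]
tool_rot: [3.141, -0.283, 1.252]
contact_force: [1.7, 0.3, 0.4]
opening: 0.0006
[1.67790473 0.32137426 0.42948238] [0.186079   0.33172386 0.36457495] [ 3.14122905 -0.28260927  1.2522913 ] [ 0.7687573  -0.12227976  1.88535703  0.14343673  1.13070025  1.04229873]
[-1.48399843 -3.2487588   1.00801927]
```

```bash
P='from cell import robot
s=robot.observe();print(s["qpos"],s["tool_pos"],s["tool_rot"],s["contact_force"])'; python3 -m crank '{"claw":[0,0,0,0,0,0,0,0],"delta_pos":[[-1.4,-0.8,-0.3],[-2.8,-1.6,-0.6],[-4.2,-2.4,-1],[-5.6,-3,-1.4],[-8,-3,-2],[-10,-3,-3],[-12,-3,-3.4],[-12,-3,-3.4]],"roll":[0,0,0,0,0,0,0,0]}'; python3 -c "$P"
```

```text
time: 16.33
tool_pos: [0.0566, 0.1452, 0.3621]
tool_rot: [3.141, -0.265, 1.252]
contact_force: [0.5, -0.1, 0.2]
opening: 0.0004
[ 0.1447481  -0.72397977  2.16308104  0.23632683  1.5803894   0.48084637] [0.05661394 0.1452197  0.3621414 ] [ 3.14069542 -0.26534648  1.25160797] [ 0.49207834 -0.06250051  0.17467201]
```

```bash
python3 - <<'E'
from h import *
from cell import robot
s=robot.observe()
for t in ([.06,.42,.30],[.06,.42,.19]): print(units(s,t))
E
```

```text
[ 9.45997254 -3.32501382  5.14361454]
[ 8.30610055 -3.32882349  9.3896203 ]
```

```bash
P='from cell import robot
s=robot.observe();print(s["qpos"],s["tool_pos"],s["tool_rot"],s["contact_force"])'; python3 -m crank '{"claw":[0,0,0,0,0,0,0,0],"delta_pos":[[1.5,-0.5,0.6],[3,-1,1.2],[4.5,-1.6,1.9],[6,-2.2,2.6],[7.5,-2.8,3.6],[8.5,-3.3,5],[8.5,-3.3,6.5],[8.4,-3.3,8]],"roll":[0,0,0,0,0,0,0,0]}'; python3 -c "$P";  python3 -m crank '{"claw":[0,0,0,0,0,0,0,0],"delta_pos":[[-1,0,1],[-2.6,0,0.5],[-4,0,0],[-8,0,-1.5],[-12,0,-2.5],[-12,0,-2.5],[-12,0,-2.5],[-12,0,-2.5]],"roll":[0,0,0,0,0,0,0,0]}'; python3 -c "$P"; 
```

```text
time: 17.0
tool_pos: [0.0595, 0.3491, 0.2866]
tool_rot: [-3.141, -0.269, 1.251]
contact_force: [1.0, 0.8, 0.6]
opening: 0.0001
[ 1.16779596 -0.10001515  2.08843229  0.0297624   0.88529899  1.47135637] [0.05945942 0.34911113 0.28661235] [-3.14074752 -0.2690566   1.25138379] [1.0002912  0.83218019 0.57987301]
time: 17.67
tool_pos: [-0.0307, 0.1157, 0.2645]
tool_rot: [3.134, -0.241, 1.228]
contact_force: [-0.9, 0.3, 1.1]
opening: 0.0001
[ 1.01023538 -0.76962132  2.42020922  0.04628303  1.25455498  1.34515351] [-0.03071576  0.11565935  0.26453412] [ 3.13398793 -0.24062463  1.22762698] [-0.88598674  0.30817856  1.09672795]
```

```bash
P='from cell import robot
s=robot.observe();print(s["qpos"],s["tool_pos"],s["tool_rot"],s["contact_force"])'; python3 -m crank '{"claw":[0,0,0,0,0,0,0,0],"delta_pos":[[0.6,-0.4,-1.5],[1,-0.8,-3.1],[-2,-1.2,-4],[-10,-1.2,-6.4],[-10,-1.2,-6.4],[-10,-1.2,-6.4],[-10,-1.2,-6.4],[-10,-1.2,-6.4]],"roll":[0,0,0,0,0,0,0,0]}'; python3 -c "$P
from h import *
z=rmat(s);print(np.degrees(np.arctan2(z[1,2],z[0,2])),np.degrees(np.arccos(-z[2,2])))"
```

```text
time: 18.33
tool_pos: [-0.0793, 0.0567, 0.3254]
tool_rot: [3.131, -0.228, 1.25]
contact_force: [-0.6, -0.3, -0.1]
opening: 0.0003
[ 2.23670146 -0.67211225  2.24571783 -0.19716376  1.45176742  2.57047538] [-0.0792629   0.05674711  0.32542118] [ 3.13104723 -0.22821615  1.25029385] [-0.59906387 -0.27939618 -0.08920043]
68.96774395474228 13.089531687073563
```

```bash
cat > kin.py <<'E'
import numpy as np
from scipy.optimize import least_squares
Q=np.array([[1.0110,.3427,1.5250,1.2754,.2109,.4804,.2915],[1.0492,.8204,.1687,2.1455,.2897,.6578,.4852],[1.0555,.9542,.0361,2.1136,.3099,.7041,.4325],[1.0597,1.0319,.0370,2.0075,.3262,.7412,.3725],[1.0456,.6514,.8123,1.6091,.2866,.6507,.3678],[1.1678,-.1000,2.0884,.8853,.0595,.3491,.2866]])
def fk(p,q):
    L1,L2,Lt,off,h,d=p; a=q[1];b=a+q[2];c=b+q[3]
    r=off+L1*np.sin(a)+L2*np.sin(b)+Lt*np.sin(c); z=h+L1*np.cos(a)+L2*np.cos(b)+Lt*np.cos(c)
    C,S=np.cos(q[0]),np.sin(q[0]); return np.array([C*r-S*d,S*r+C*d,z])
f=lambda p:np.concatenate([fk(p,q)-q[4:] for q in Q])
sol=least_squares(f,[.4,.4,.2,0,.2,.07]);p=sol.x
if __name__=="__main__":
    print(p.round(3),np.abs(sol.fun).max())
    # tool pointing with tilt t (outward+): q5=pi-t-(q2+q3); reachable map near
    L1,L2,Lt,off,h,d=p
    for t in (0,.12,.23):
      for z in (.08,.12,.2,.3):
        out=[]
        for r in np.arange(.14,.5,.02):
            wr=r-off-Lt*np.sin(np.pi-t); wz=z-h-Lt*np.cos(np.pi-t)
            D=(wr**2+wz**2-L1**2-L2**2)/(2*L1*L2)
            if abs(D)>1: out.append("--");continue
            q3=np.arccos(D); q2=np.arctan2(wr,wz)-np.arctan2(L2*np.sin(q3),L1+L2*np.cos(q3)); q5=np.pi-t-q2-q3
            out.append("%.2f:%s"%(r,"ok" if q3<2.7 and q2>-.77 and q5>.28 else ("q3" if q3>=2.7 else "")+("q2" if q2<=-.77 else "")+("q5" if q5<.28 else "")))
        print(t,z," ".join(out))
E
python3 kin.py
```

```text
[ 0.566  0.409  0.304 -0.055  0.182  0.078] 0.009417279059730554
0 0.08 0.14:ok 0.16:ok 0.18:ok 0.20:ok 0.22:ok 0.24:ok 0.26:ok 0.28:ok 0.30:ok 0.32:ok 0.34:ok 0.36:ok 0.38:ok 0.40:ok 0.42:ok 0.44:ok 0.46:ok 0.48:ok
0 0.12 0.14:ok 0.16:ok 0.18:ok 0.20:ok 0.22:ok 0.24:ok 0.26:ok 0.28:ok 0.30:ok 0.32:ok 0.34:ok 0.36:ok 0.38:ok 0.40:ok 0.42:ok 0.44:ok 0.46:ok 0.48:ok
0 0.2 0.14:ok 0.16:ok 0.18:ok 0.20:ok 0.22:ok 0.24:ok 0.26:ok 0.28:ok 0.30:ok 0.32:ok 0.34:ok 0.36:ok 0.38:ok 0.40:ok 0.42:ok 0.44:ok 0.46:ok 0.48:ok
0 0.3 0.14:ok 0.16:ok 0.18:ok 0.20:ok 0.22:ok 0.24:ok 0.26:ok 0.28:ok 0.30:ok 0.32:ok 0.34:ok 0.36:ok 0.38:ok 0.40:ok 0.42:ok 0.44:ok 0.46:ok 0.48:ok
0.12 0.08 0.14:q3 0.16:ok 0.18:ok 0.20:ok 0.22:ok 0.24:ok 0.26:ok 0.28:ok 0.30:ok 0.32:ok 0.34:ok 0.36:ok 0.38:ok 0.40:ok 0.42:ok 0.44:ok 0.46:ok 0.48:ok
0.12 0.12 0.14:ok 0.16:ok 0.18:ok 0.20:ok 0.22:ok 0.24:ok 0.26:ok 0.28:ok 0.30:ok 0.32:ok 0.34:ok 0.36:ok 0.38:ok 0.40:ok 0.42:ok 0.44:ok 0.46:ok 0.48:ok
0.12 0.2 0.14:ok 0.16:ok 0.18:ok 0.20:ok 0.22:ok 0.24:ok 0.26:ok 0.28:ok 0.30:ok 0.32:ok 0.34:ok 0.36:ok 0.38:ok 0.40:ok 0.42:ok 0.44:ok 0.46:ok 0.48:ok
0.12 0.3 0.14:ok 0.16:ok 0.18:ok 0.20:ok 0.22:ok 0.24:ok 0.26:ok 0.28:ok 0.30:ok 0.32:ok 0.34:ok 0.36:ok 0.38:ok 0.40:ok 0.42:ok 0.44:ok 0.46:ok 0.48:ok
0.23 0.08 0.14:q3q5 0.16:q3q5 0.18:q3q5 0.20:q5 0.22:q5 0.24:q5 0.26:q5 0.28:q5 0.30:q5 0.32:q5 0.34:q5 0.36:ok 0.38:ok 0.40:ok 0.42:ok 0.44:ok 0.46:ok 0.48:ok
0.23 0.12 0.14:ok 0.16:ok 0.18:ok 0.20:ok 0.22:ok 0.24:ok 0.26:ok 0.28:ok 0.30:ok 0.32:ok 0.34:ok 0.36:ok 0.38:ok 0.40:ok 0.42:ok 0.44:ok 0.46:ok 0.48:ok
0.23 0.2 0.14:ok 0.16:ok 0.18:ok 0.20:ok 0.22:ok 0.24:ok 0.26:ok 0.28:ok 0.30:ok 0.32:ok 0.34:ok 0.36:ok 0.38:ok 0.40:ok 0.42:ok 0.44:ok 0.46:ok 0.48:ok
0.23 0.3 0.14:ok 0.16:ok 0.18:ok 0.20:ok 0.22:ok 0.24:ok 0.26:ok 0.28:ok 0.30:ok 0.32:ok 0.34:ok 0.36:ok 0.38:ok 0.40:ok 0.42:ok 0.44:ok 0.46:ok 0.48:ok
```

```bash
python3 - <<'E'
from h import *
from cell import robot
c=robot.read_camera("scene");S=cam(c);cs=robot.read_camera("side");D=cam(cs)
cv2.imwrite("pics/s6.png",c["color"]);cv2.imwrite("pics/d6.png",cs["color"])
for uv in [(425,185),(390,152),(365,235),(340,180),(540,215),(600,240),(640,265)]: print(uv,plane(S,uv,0).round(3))
for uv in [(70,400),(65,300),(140,210),(90,270)]: print("D",uv,plane(D,uv,0).round(3))
E
```

```text
(425, 185) [-0.079 -0.292  0.   ]
(390, 152) [-0.128 -0.559  0.   ]
(365, 235) [ 0.29  -0.165  0.   ]
(340, 180) [ 0.168 -0.487  0.   ]
(540, 215) [-0.283  0.06   0.   ]
(600, 240) [-0.333  0.253  0.   ]
(640, 265) [-0.326  0.392  0.   ]
D (70, 400) [ 0.212 -0.661  0.   ]
D (65, 300) [-0.041 -0.446  0.   ]
D (140, 210) [-0.159 -0.024  0.   ]
D (90, 270) [-0.074 -0.329  0.   ]
```

View pics/s6.png

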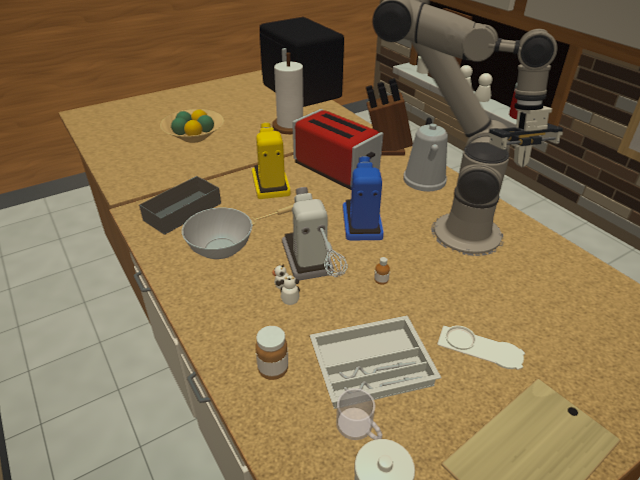

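View pics/d6.png

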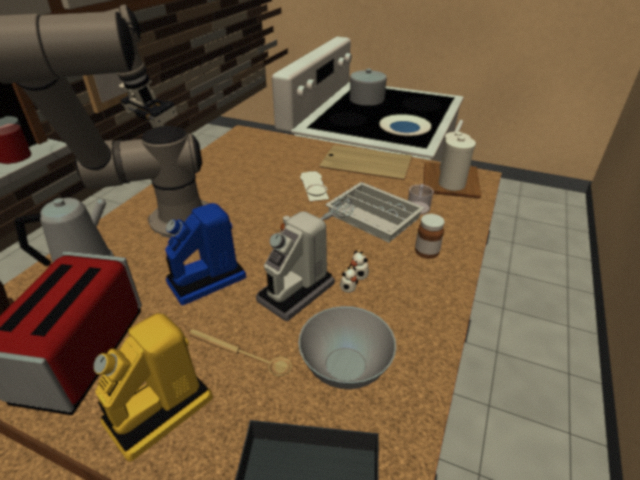

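```bash
python3 - <<'E'
from h import *
from cell import robot
s=robot.observe()
for t in ([.10,.34,.38],[.36,.2,.42],[.42,-.15,.44],[.27,-.62,.47]): print(units(s,t).round(2))
E
```

```text
[13.16  3.44  0.84]
[11.37 15.06 -1.09]
[-0.75 21.6  -4.64]
[-19.71  21.6  -10.26]
```

```bash
P='from cell import robot
from h import *
s=robot.observe();print(s["qpos"])
for t in ([.36,.2,.42],[.42,-.15,.44],[.27,-.62,.47]): print(units(s,t).round(2))'; python3 -m crank '{"claw":[0,0,0,0,0,0,0,0],"delta_pos":[[1.6,0.3,0.1],[3.2,0.6,0.2],[4.8,1,0.3],[6.4,1.4,0.4],[8,2,0.5],[9.5,2.7,0.5],[11,3.5,0.6],[12,4.5,0.7]],"roll":[0,0,0,0,0,0,0,0]}'; python3 -c "$P"
```

```text
time: 19.1
tool_pos: [0.0146, 0.1921, 0.3529]
tool_rot: [3.13, -0.231, 1.246]
contact_force: [-1.8, 1.4, -0.1]
opening: 0.0005
[ 1.03435927 -0.54584063  2.14381406  0.03779471  1.31515965  1.3552398 ]
[ 5.2  13.01 -1.38]
[-6.79 19.8  -4.94]
[-25.72  20.18 -10.63]
```

```bash
P='from cell import robot
from h import *
s=robot.observe();print(s["qpos"])
for t in ([.36,.2,.42],[.42,-.15,.44],[.27,-.62,.47]): print(units(s,t).round(2))'; python3 -m crank '{"claw":[0,0,0,0,0,0,0,0],"delta_pos":[[1,1.3,-0.1],[2,2.6,-0.3],[3,4,-0.5],[3.8,5.4,-0.7],[4.4,6.8,-0.9],[4.6,8.3,-1.1],[4.2,9.8,-1.2],[3.6,11.3,-1.3]],"roll":[0,0,0,0,0,0,0,0]}'; python3 -c "$P"
```

```text
time: 19.77
tool_pos: [0.3089, 0.1748, 0.4079]
tool_rot: [3.129, -0.229, 1.247]
contact_force: [0.1, 1.5, 0.3]
opening: 0.0004
[ 0.15221439 -0.14545175  1.77824412  0.20060147  1.39407213  0.45328651]
[ 1.67  1.62 -0.09]
[-10.33   8.39  -3.62]
[-29.27   8.75  -9.27]
```

```bash
P='from cell import robot
from h import *
s=robot.observe();print(s["qpos"])
for t in ([.42,-.15,.44],[.27,-.62,.47],[.27,-.72,.47]): print(units(s,t).round(2))'; python3 -m crank '{"claw":[0,0,0,0,0,0,0,0],"delta_pos":[[-1.3,1,-0.4],[-2.6,2,-0.8],[-3.9,3,-1.2],[-5.2,4,-1.7],[-6.5,5,-2.1],[-7.9,6,-2.6],[-9.3,7,-3.1],[-10.8,7.7,-3.6]],"roll":[0,0,0,0,0,0,0,0]}'; python3 -c "$P"
```

```text
time: 20.43
tool_pos: [0.3947, -0.1464, 0.4353]
tool_rot: [3.128, -0.229, 1.246]
contact_force: [0.4, -0.6, 0.7]
opening: 0.0004
[-0.67245374  0.07266972  1.49808292  0.21987652  1.63566682 -0.33900324]
[ 0.22  1.01 -0.13]
[-18.72   1.39  -5.77]
[-22.42   2.68  -6.61]
```

```bash
P='from cell import robot
from h import *
s=robot.observe();print(s["qpos"],s["tool_pos"]);z=rmat(s)[:,2];print(np.degrees(np.arctan2(z[1],z[0])),np.degrees(np.arccos(-z[2])))'; python3 -m crank '{"claw":[0,0,0,0,0,0,0,0],"delta_pos":[[-1.5,0,-0.5],[-3.1,0,-1],[-4.7,0,-1.5],[-6.3,0,-2],[-7.9,0.2,-2.5],[-9.5,0.4,-3],[-11,0.6,-3.5],[-12.6,0.8,-4]],"roll":[0,0,0,0,0,0,0,0]}'; python3 -c "$P"; python3 -m crank '{"claw":[0,0,0,0,0,0,0,0],"delta_pos":[[-1.5,0.2,-0.5],[-3.1,0.4,-1],[-4.7,0.8,-1.8],[-6.3,2,-3.2],[-9,6,-6],[-13,7.1,-9],[-13,7.1,-9],[-13,7.1,-9]],"roll":[0,0,0,0,0,0,0,0]}'; python3 -c "$P"
```

```text
time: 21.1
tool_pos: [0.3045, -0.4634, 0.4616]
tool_rot: [3.128, -0.228, 1.246]
contact_force: [0.6, -1.4, 0.4]
opening: 0.0006
[-1.1993771   0.41082213  0.9839994   0.16519751  1.91026491 -0.83089653] [ 0.3045277  -0.46343173  0.46163406]
68.06153294822312 13.087417471920725
time: 21.77
tool_pos: [0.2891, -0.6348, 0.4795]
tool_rot: [3.113, -0.214, 1.245]
contact_force: [0.7, -0.4, 0.3]
opening: 0.0006
[-1.30505547  0.89713123  0.03915823  0.20255848  2.35749901 -0.84380456] [ 0.28914343 -0.63478714  0.47954086]
63.653037313980015 12.362446855067699
```

```bash
P='from cell import robot
from h import *
s=robot.observe();print(s["qpos"],s["tool_pos"]);z=rmat(s)[:,2];print(np.degrees(np.arctan2(z[1],z[0])),np.degrees(np.arccos(-z[2])))'; python3 -m crank '{"claw":[0,0,0,0,0,0,0,0],"delta_pos":[[-11,7,-8],[-11,7,-8],[-11,7,-8],[-11,7,-8],[-11,7,-8],[-11,7,-8],[-11,7,-8],[-11,7,-8]],"roll":[0,0,0,0,0,0,0,0]}'; python3 -c "$P"; python3 -m crank '{"claw":[0,0,0,0,0,0,0,0],"delta_pos":[[-11,7,-8],[-11,7,-8],[-11,7,-8],[-11,7,-8],[-11,7,-8],[-11,7,-8],[-11,7,-8],[-11,7,-8]],"roll":[0,0,0,0,0,0,0,0]}'; python3 -c "$P"
```

```text
time: 22.43
tool_pos: [0.2684, -0.6682, 0.4528]
tool_rot: [3.094, -0.192, 1.25]
contact_force: [0.1, 0.1, -0.2]
opening: 0.0006
[-1.34466046  0.93344863  0.03636334  0.18936025  2.30254908 -0.90134982] [ 0.2684247  -0.6681939   0.45276278]
57.517933559195015 11.335490499524663
time: 23.1
tool_pos: [0.2465, -0.6952, 0.4318]
tool_rot: [3.077, -0.173, 1.248]
contact_force: [-0.3, -0.3, -0.2]
opening: 0.0004
[-1.38236387  0.9601721   0.03708144  0.182375    2.25522177 -0.94608612] [ 0.246487   -0.6952381   0.43175674]
50.72891547218698 10.559326283481496
```

```bash
P='from cell import robot
from h import *
s=robot.observe();print(s["qpos"],s["tool_pos"]);z=rmat(s)[:,2];print(np.degrees(np.arctan2(z[1],z[0])),np.degrees(np.arccos(-z[2])))'; python3 -m crank '{"claw":[0,0,0,0,0,0,0,0],"delta_pos":[[-12,6,-8],[-12,6,-8],[-12,6,-8],[-12,6,-8],[-12,6,-8],[-12,6,-8],[-12,6,-8],[-12,6,-8]],"roll":[0,0,0,0,0,0,0,0]}'; python3 -m crank '{"claw":[0,0,0,0,0,0,0,0],"delta_pos":[[-12,6,-8],[-12,6,-8],[-12,6,-8],[-12,6,-8],[-12,6,-8],[-12,6,-8],[-12,6,-8],[-12,6,-8]],"roll":[0,0,0,0,0,0,0,0]}'; python3 -m crank '{"claw":[0,0,0,0,0,0,0,0],"delta_pos":[[-12,5,-7],[-12,5,-7],[-12,5,-7],[-12,5,-7],[-12,5,-7],[-12,5,-7],[-12,5,-7],[-12,5,-7]],"roll":[0,0,0,0,0,0,0,0]}'; python3 -c "$P
print(rmat(s))
print(np.degrees(np.arcsin(ex@z)),np.degrees(np.arcsin(-ey@z)))"
```

```text
time: 23.77
tool_pos: [0.2119, -0.7211, 0.4157]
tool_rot: [3.06, -0.151, 1.246]
contact_force: [-0.5, -0.1, -0.9]
opening: 0.0004
time: 24.43
tool_pos: [0.1837, -0.7394, 0.4069]
tool_rot: [3.044, -0.128, 1.244]
contact_force: [-0.5, 0.1, 0.2]
opening: 0.0004
time: 25.1
tool_pos: [0.1509, -0.7584, 0.396]
tool_rot: [3.028, -0.103, 1.241]
contact_force: [0.4, -0.5, -0.1]
opening: 0.0007
[-1.52047968  1.00493525  0.03712269  0.17140661  2.1466849  -1.09518777] [ 0.15086946 -0.7584183   0.39601263]
23.328693385758154 8.781998800738945
[[ 0.32165909  0.9364193   0.14019386]
 [ 0.94121357 -0.33235759  0.06046026]
 [ 0.10321065  0.11250477 -0.9882764 ]]
5.751047619580707 6.61451700742674
```

```bash
python3 - <<'E'
from h import *
from cell import robot
s=robot.observe();R=rmat(s)
m=mw((154,21,159)); print(m)
for t in (m-R@[0,0,.047]+[0,0,.14],m-R@[0,0,.047]+[0,0,.07]): print(t,units(s,t).round(2))
E
```

```text
[ 0.53379463 -0.01290184  0.159     ]
[ 0.52720552 -0.01574347  0.34544899] [32.59  4.    5.91]
[ 0.52720552 -0.01574347  0.27544899] [32.3   3.68  8.67]
```

```bash
python3 -m crank '{"claw":[0,0,0,0,0,0,0,0],"delta_pos":[[1.63,0.2,0.1],[3.26,0.4,0.2],[4.9,0.6,0.3],[6.5,0.8,0.4],[8.1,1,0.6],[9.8,1.2,0.7],[11.4,1.4,0.8],[13,1.6,0.9]],"roll":[0,0,0,0,0,0,0,0]}'; python3 -m crank '{"claw":[0.2,0.5,0.5,0.5,0.5,0.5,0.5,0.5],"delta_pos":[[1.63,0.2,0.1],[3.26,0.4,0.2],[4.9,0.6,0.3],[6.5,0.8,0.4],[8.1,1,0.6],[9.8,1.2,0.7],[11.4,1.4,0.8],[13,1.6,0.9]],"roll":[0,0,0,0,0,0,0,0]}' ; python3 - <<'E'
from h import *
from cell import robot
s=robot.observe();R=rmat(s);print(s["qpos"],R)
m=mw((154,21,159)); print(m)
for t in (m-R@[0,0,.047]+[0,0,.14],m-R@[0,0,.047]+[0,0,.07]): print(t,units(s,t).round(2))
E
```

```text
time: 25.77
tool_pos: [0.2787, -0.4988, 0.4103]
tool_rot: [3.028, -0.103, 1.242]
contact_force: [0.6, 0.5, -0.3]
opening: 0.0006
time: 26.43
tool_pos: [0.4236, -0.205, 0.4262]
tool_rot: [3.027, -0.103, 1.242]
contact_force: [1.2, -0.7, 0.2]
opening: 0.0448
[-0.68809421  0.11933389  1.45978428  0.13673568  1.49147517 -0.35913945] [[ 0.32142146  0.93635705  0.1411514 ]
 [ 0.94132485 -0.33215067  0.05986207]
 [ 0.10293581  0.11362836 -0.98817651]]
[ 0.53379463 -0.01290184  0.159     ]
[ 0.52716051 -0.01571535  0.3454443 ] [8.12 1.   4.23]
[ 0.52716051 -0.01571535  0.2754443 ] [7.84 0.68 7.  ]
```

```bash
python3 -m crank '{"claw":[0.5,0.5,0.5,0.5,0.5,0.5,0.5,0.5],"delta_pos":[[1.6,0.2,0.3],[3.2,0.4,0.7],[4.8,0.6,1.2],[6.2,0.8,2],[7.3,0.8,3.2],[7.9,0.8,4.4],[7.9,0.7,5.4],[7.9,0.7,5.4]],"roll":[0,0,0,0,0,0,0,0]}' ; python3 - <<'E'
from h import *
from cell import robot
s=robot.observe();c=robot.read_camera("wrist"); cv2.imwrite("pics/w7.png",c["color"]);np.save("w7.npy",np.r_[s["tool_pos"],s["tool_rot"]])
c=robot.read_camera("scene"); cv2.imwrite("pics/s7.png",c["color"]);c=robot.read_camera("side"); cv2.imwrite("pics/d7.png",c["color"])
E
```

```text
time: 27.1
tool_pos: [0.5204, -0.017, 0.3098]
tool_rot: [3.037, -0.102, 1.244]
contact_force: [-1.9, 0.6, -0.2]
opening: 0.0456
```

View pics/w7.png

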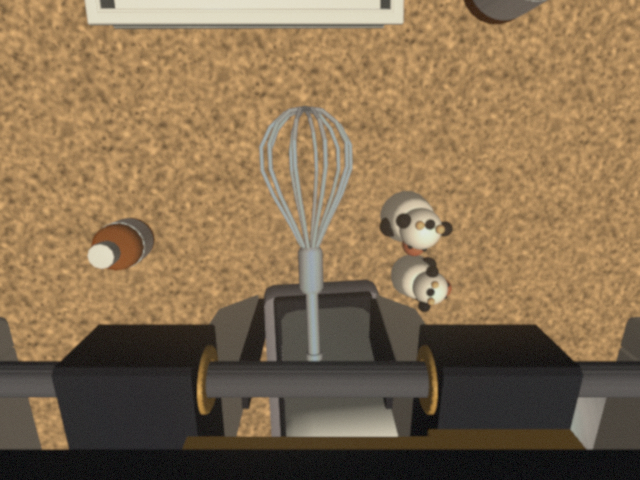

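```bash
python3 - <<'E'
import cv2
a=cv2.imread("pics/s7.png");b=cv2.imread("pics/d7.png")
cv2.imwrite("pics/s7c.png",cv2.resize(a[215:285,300:365],None,fx=8,fy=8,interpolation=cv2.INTER_CUBIC))
cv2.imwrite("pics/d7c.png",cv2.resize(b[180:240,290:370],None,fx=8,fy=8,interpolation=cv2.INTER_CUBIC))
E
```

```text
(no output)
```

View pics/s7c.png

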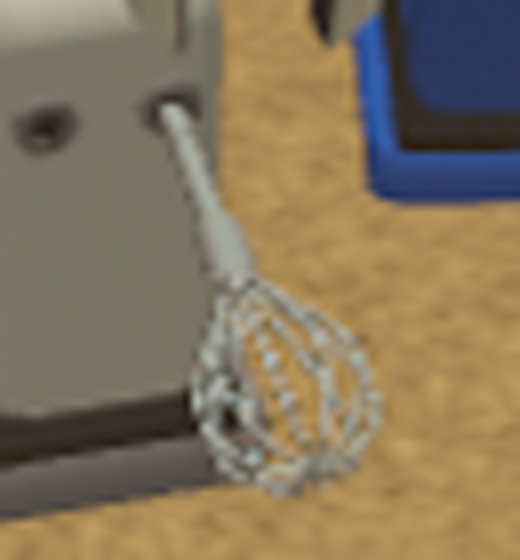

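View pics/d7c.png

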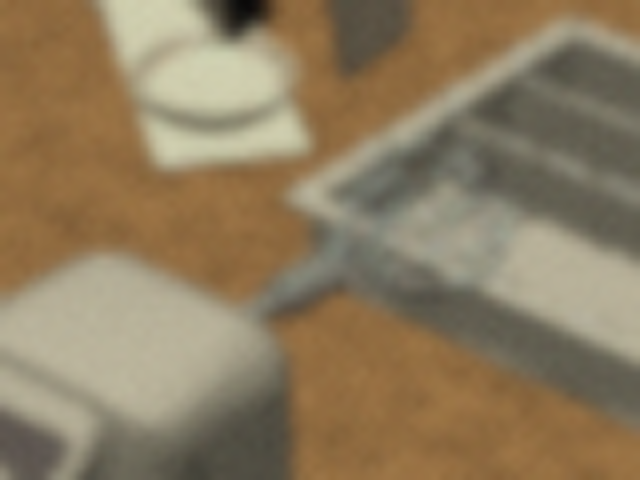

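```bash
python3 - <<'E'
from h import *
from cell import robot
v=np.load("w7.npy"); s=dict(tool_pos=v[:3],tool_rot=v[3:]); W=cam(robot.read_camera("wrist"),s);S=cam(robot.read_camera("scene"))
M=lambda p:np.round([(p-O)@ex*1e3,(p-O)@ey*1e3,p[2]*1e3],1)
p,e=tri([(W,(311,268.5)),(S,(328.75,246))]); print(p,M(p),e)
q,e=tri([(W,(306,107)),(S,(300+290/8,215+480/8))]); print("tip",q,M(q),e)
for z in (.155,.16): print(M(plane(W,(311,268.5),z)),M(plane(W,(314.5,350),.164)))
s=robot.observe(); R=rmat(s)
m=p.copy(); 
for off in (.0,): 
  for dz in (.04,.047,.054):
    t=m-R@[0,0,dz]; print(dz,units(s,t).round(2))
x=(M(p)-[78,21,165]); print("shaft dir",x)
# bay points
for uv in [(88,22),(403,22)]: print("tray edge",plane(W,uv,.04))
E
```

```text
[ 0.53286394 -0.01421351  0.16130739] [152.5  21.5 161.3] [np.float64(0.0004808811995654645), np.float64(0.0004808811995655223)]
tip [0.56732497 0.07878082 0.14596423] [251.5  16.9 146. ] [np.float64(0.0027787711237375165), np.float64(0.0027787711237376197)]
[150.5  20.5 155. ] [ 97.   20.8 164. ]
[151.9  20.9 160. ] [ 97.   20.8 164. ]
0.04 [-0.3  -0.42  4.61]
0.047 [-0.3  -0.42  4.33]
0.054 [-0.3  -0.42  4.05]
shaft dir [74.5  0.5 -3.7]
tray edge [0.43349429 0.20661631 0.04      ]
tray edge [0.67978136 0.12852365 0.04      ]
```

```bash
python3 -m crank '{"claw":[0.5,0.5,0.5,0.5,0.5,0.2,0,0],"delta_pos":[[-0.3,-0.42,1.2],[-0.3,-0.42,2.6],[-0.3,-0.42,3.6],[-0.3,-0.42,4.1],[-0.3,-0.42,4.1],[-0.3,-0.42,4.1],[-0.3,-0.42,4.1],[-0.3,-0.42,4.1]],"roll":[0,0,0,0,0,0,0,0]}' 10; python3 - <<'E'
from h import *
from cell import robot
s=robot.observe();print(s["contact_force"],s["torque"]);c=robot.read_camera("wrist"); cv2.imwrite("pics/w8.png",c["color"])
g=s["tool_pos"]+rmat(s)@[0,0,.053]; print((g-O)@ex,(g-O)@ey,g[2])
E
```

```text
time: 28.02
tool_pos: [0.5251, -0.0168, 0.2133]
tool_rot: [3.025, -0.104, 1.241]
contact_force: [0.3, 0.2, -0.9]
opening: 0.0305
[ 0.27337803  0.1725268  -0.85204907] [-0.12833715  0.16918724 -0.03866325]
0.15296065885877508 0.021808556692664738 0.16090602204914528
```

View pics/w8.png

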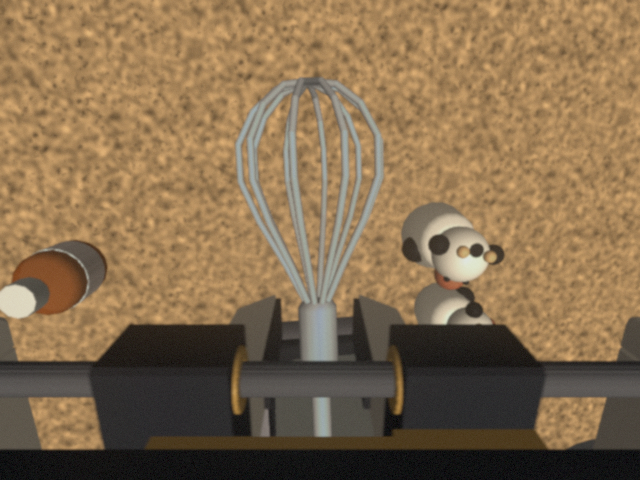

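```bash
python3 - <<'E'
from h import *
from cell import robot
s=robot.observe();print(rmat(s).T@ex, rmat(s).T@[0,0,1])
E
```

```text
[ 0.99442573 -0.03240151  0.1003375 ] [ 0.10344684  0.11568367 -0.98788463]
```

```bash
python3 -m crank '{"claw":[0,0,0,0,0,0,0,0],"delta_pos":[[0,0,0],[0,0,0],[0,0,0],[0,0,0],[0.3,-0.01,0.03],[0.7,-0.02,0.07],[1.2,-0.04,0.12],[1.7,-0.06,0.17]],"roll":[0,0,0,0,0,0,0,0]}' 10; python3 - <<'E'
from h import *
from cell import robot
s=robot.observe();print(s["contact_force"],s["torque"]);c=robot.read_camera("wrist"); cv2.imwrite("pics/w9.png",c["color"])
E
```

```text
time: 28.73
tool_pos: [0.537, 0.0258, 0.2109]
tool_rot: [3.03, -0.104, 1.241]
contact_force: [0.1, 0.2, -0.9]
opening: 0.0156
[ 0.14906329  0.24864541 -0.92209234] [-0.11414153  0.19861166  0.00648796]
```

View pics/w9.png

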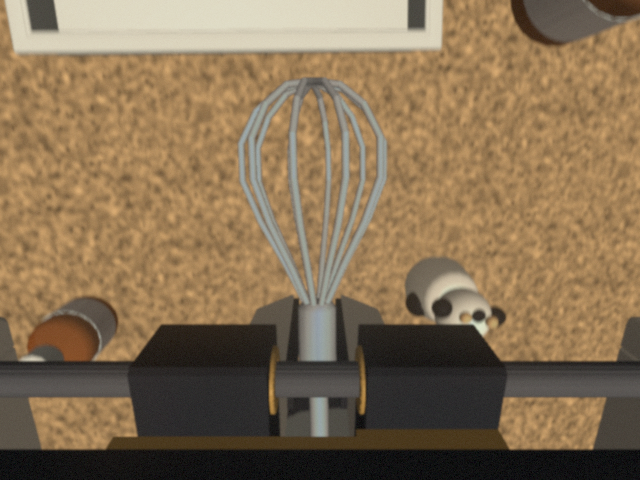

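```bash
python3 - <<'E'
from h import *
from cell import robot
s=robot.observe();R=rmat(s); print(s["qpos"])
w=ex*np.cos(np.radians(4))+np.array([0,0,-np.sin(np.radians(4))]); wt=R.T@w; print("w tool",wt)
for r in (84,87,90,93):
    R2=R@Ro.from_euler("z",r,degrees=True).as_matrix(); w2=R2@wt; print(r,np.degrees(np.arctan2(w2[1],w2[0])),np.degrees(np.arcsin(w2[2])), "jaw",R2[:,1])
R2=R@Ro.from_euler("z",88,degrees=True).as_matrix()
bay=np.array([.5728,.2205,.004])
for h in (.12,.06,.03,.022): print(h,units(s,bay+[0,0,h]-R2@[0,0,.053]).round(2))
E
```

```text
[-0.12891387  0.38823789  1.70860811  0.1005208   0.9163697   0.14961321]
w tool [ 0.98461484 -0.03917092  0.1702917 ]
84 -10.350701468783246 -2.5909276791426494 jaw [-0.22141812 -0.97079892 -0.09232265]
87 -13.298008754822035 -2.859225963930148 jaw [-0.27162902 -0.95734329 -0.0985469 ]
90 -16.244265801528705 -3.146211780880075 jaw [-0.32109542 -0.94126365 -0.10450104]
93 -19.18955492874041 -3.451120160501319 jaw [-0.36968171 -0.92260408 -0.11016875]
0.12 [ 7.35 -1.62  2.  ]
0.06 [ 7.1  -1.89  4.37]
0.03 [ 6.98 -2.02  5.55]
0.022 [ 6.94 -2.06  5.87]
```

```bash
python3 -m crank '{"claw":[0,0,0,0,0,0,0,0],"delta_pos":[[0.8,-0.1,-0.3],[1.8,-0.3,-0.6],[2.8,-0.5,-0.6],[3.8,-0.8,-0.3],[4.8,-1,0],[5.8,-1.2,0.5],[6.6,-1.4,1],[7.2,-1.5,1.5]],"roll":[1.1,2.2,3.3,4.4,5.5,6.6,7.7,8.8]}'; python3 - <<'E'
from h import *
from cell import robot
s=robot.observe();R=rmat(s); print(s["qpos"])
R2=R@Ro.from_euler("z",6.4*6,degrees=True).as_matrix()
bay=np.array([.5728,.2205,.004])
for h in (.12,.10,.06,.03,.022): print(h,units(s,bay+[0,0,h]-R2@[0,0,.053]).round(2))
print(np.degrees(np.arctan2(R2[1,0],R2[0,0])))
E
```

```text
time: 29.45
tool_pos: [0.5645, 0.2114, 0.1877]
tool_rot: [-3.126, -0.152, 0.309]
contact_force: [0.2, -0.5, -0.8]
opening: 0.0155
[0.21871507 0.51734383 1.56203239 0.03729195 0.91306852 1.45881456]
0.12 [ 0.04 -0.21  0.47]
0.1 [-0.08 -0.19  1.26]
0.06 [-0.32 -0.17  2.84]
0.03 [-0.5  -0.15  4.03]
0.022 [-0.55 -0.14  4.34]
-20.96612609217034
```

```bash
python3 -m crank '{"claw":[0,0,0,0,0,0,0,0],"delta_pos":[[0,-0.1,0.2],[0,-0.2,0.4],[0,-0.2,0.6],[-0.05,-0.2,0.8],[-0.08,-0.2,1],[-0.08,-0.2,1.26],[-0.08,-0.2,1.26],[-0.08,-0.2,1.26]],"roll":[1.1,2.2,3.3,4.4,5.5,6.4,6.4,6.4]}'; python3 - <<'E'
from h import *
from cell import robot
s=robot.observe();R=rmat(s); print(s["qpos"]);np.save("w10.npy",np.r_[s["tool_pos"],s["tool_rot"]])
for n in ("wrist","scene"):
    c=robot.read_camera(n); im=c["color"]; cv2.imwrite(f"pics/{n}10.png",im if n=="wrist" else cv2.resize(im[280:420,290:460],None,fx=4.2,fy=4.2,interpolation=cv2.INTER_CUBIC))
E
```

```text
time: 30.12
tool_pos: [0.5655, 0.2151, 0.1566]
tool_rot: [-3.036, -0.109, -0.359]
contact_force: [-0.0, -1.0, -0.4]
opening: 0.0159
[0.22513301 0.55959963 1.58673297 0.03716634 0.84676901 2.12615087]
```

View pics/wrist10.png

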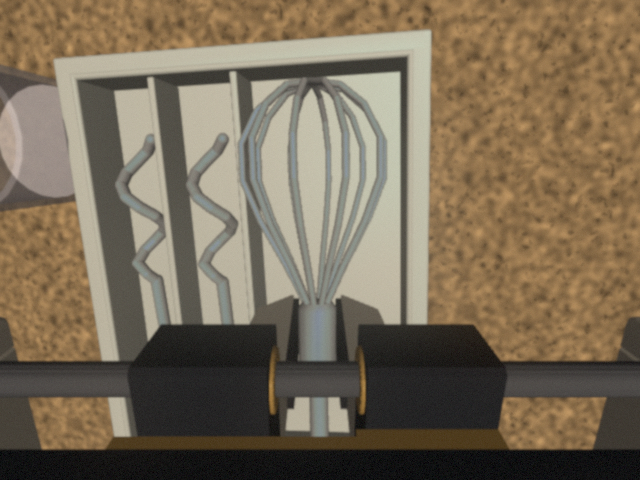

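View pics/scene10.png

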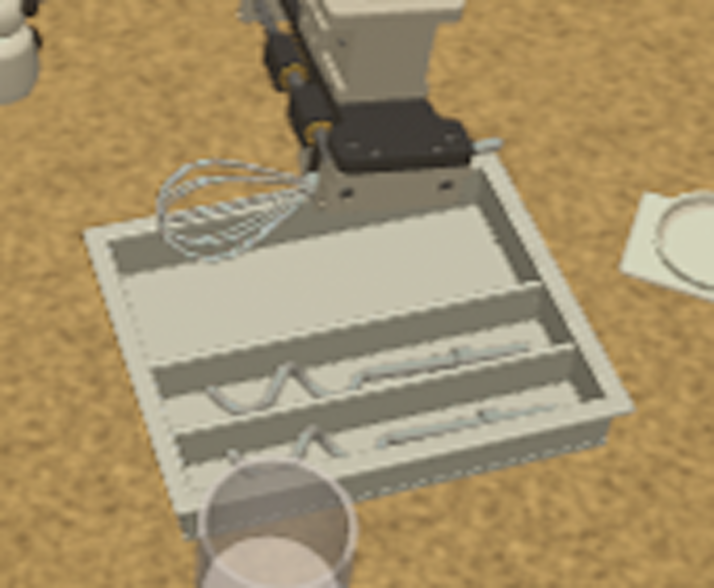

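```bash
python3 - <<'E'
from h import *
from cell import robot
v=np.load("w10.npy"); s=dict(tool_pos=v[:3],tool_rot=v[3:]); W=cam(robot.read_camera("wrist"),s)
a=plane(W,(57,60),.04);b=plane(W,(430,32),.04);print("outer +x edge",a,b,np.linalg.norm(a-b),np.degrees(np.arctan2(*(b-a)[[1,0]])))
a=plane(W,(410,60),.04);b=plane(W,(427,325),.04);print("outer wall",a,b)
a=plane(W,(430,32),.04);b=plane(W,(428,325),.04);print("outer edge",a,b,np.degrees(np.arctan2(*(a-b)[[1,0]])))
a=plane(W,(233,72),.036);b=plane(W,(250,320),.036);print("divider",a,b,np.degrees(np.arctan2(*(a-b)[[1,0]])))
a=plane(W,(403,72),.004);b=plane(W,(401,300),.004);print("floor edge",a,b,np.degrees(np.arctan2(*(a-b)[[1,0]])))
a=plane(W,(246,78),.004);print("floor corner",a)
g=s["tool_pos"]+rmat(s)@[0,0,.053];print("grasp",g)
for h in (.104,): 
  t=plane(W,(313,80),.1);f=plane(W,(317,318),.104);print("tip",t,f,np.degrees(np.arctan2(*(t-f)[[1,0]])))
E
```

```text
outer +x edge [0.73742196 0.31568538 0.04      ] [0.6782469  0.12910686 0.04      ] 0.19573766244907823 -107.59689540051787
outer wall [0.6696206 0.1417274 0.04     ] [0.53418608 0.17402044 0.04      ]
outer edge [0.6782469  0.12910686 0.04      ] [0.5340232  0.17349982 0.04      ] -17.108695423406047
divider [0.69798865 0.22820273 0.036     ] [0.5661888  0.27131654 0.036     ] -18.11373541995635
floor edge [0.67122155 0.1409505  0.004     ] [0.53943838 0.18369536 0.004     ] -17.970860302235806
floor corner [0.70160391 0.22893293 0.004     ]
grasp [0.57287178 0.21830088 0.1041832 ]
tip [0.66523187 0.18716296 0.1       ] [0.57875785 0.21645353 0.104     ] -18.71231645440968
```

```bash
python3 - <<'E'
from h import *
from cell import robot
s=robot.observe();R=rmat(s)
bay=np.array([.573,.2205,.004])
for h in (.10,.06,.035,.03,.025,.020,.019): print(h,units(s,bay+[0,0,h]-R@[0,0,.053]).round(2))
E
```

```text
0.1 [-0.06 -0.08  0.05]
0.06 [-0.24  0.09  1.63]
0.035 [-0.35  0.2   2.62]
0.03 [-0.37  0.22  2.82]
0.025 [-0.39  0.24  3.01]
0.02 [-0.42  0.26  3.21]
0.019 [-0.42  0.27  3.25]
```

```bash
python3 -m crank '{"claw":[0,0,0,0,0,0,0,0],"delta_pos":[[-0.1,-0.03,0.5],[-0.18,0.03,1.1],[-0.24,0.09,1.63],[-0.3,0.15,2.15],[-0.34,0.18,2.5],[-0.36,0.21,2.7],[-0.37,0.22,2.82],[-0.37,0.22,2.82]],"roll":[0,0,0,0,0,0,0,0]}' 5; python3 - <<'E'
from h import *
from cell import robot
s=robot.observe();R=rmat(s); print(s["contact_force"],(s["tool_pos"]+R@[0,0,.053]))
c=robot.read_camera("scene"); im=c["color"]; cv2.imwrite("pics/s11.png",cv2.resize(im[280:420,290:460],None,fx=4.2,fy=4.2,interpolation=cv2.INTER_CUBIC))
bay=np.array([.573,.2205,.004])
for h in (.025,.020,.019): print(h,units(s,bay+[0,0,h]-R@[0,0,.053]).round(2))
E
```

```text
time: 30.93
tool_pos: [0.5656, 0.217, 0.0858]
tool_rot: [-3.035, -0.111, -0.362]
contact_force: [0.2, -1.0, -1.1]
opening: 0.0157
[ 0.16052971 -1.00595291 -1.09385424] [0.57307062 0.22018959 0.03346711]
0.025 [-0.03  0.01  0.18]
0.02 [-0.05  0.03  0.37]
0.019 [-0.05  0.03  0.41]
```

View pics/s11.png

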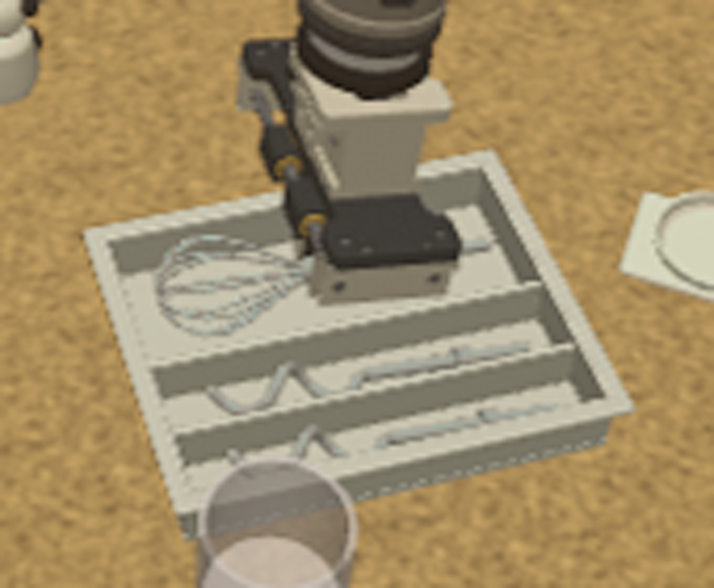

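```bash
python3 -m crank '{"claw":[0,0,0,0,0,0,0,0],"delta_pos":[[-0.01,0,0.06],[-0.02,0.01,0.12],[-0.03,0.01,0.18],[-0.04,0.02,0.25],[-0.04,0.02,0.31],[-0.05,0.03,0.37],[-0.05,0.03,0.41],[-0.05,0.03,0.41]],"roll":[0,0,0,0,0,0,0,0]}' 3; python3 - <<'E'
from h import *
from cell import robot
s=robot.observe();R=rmat(s); print(s["contact_force"],s["torque"],(s["tool_pos"]+R@[0,0,.053]))
c=robot.read_camera("scene"); im=c["color"]; cv2.imwrite("pics/s12.png",cv2.resize(im[300:400,290:440],None,fx=5,fy=5,interpolation=cv2.INTER_CUBIC))
c=robot.read_camera("wrist"); cv2.imwrite("pics/w12.png",c["color"])
E
```

```text
time: 31.65
tool_pos: [0.5659, 0.2174, 0.0759]
tool_rot: [-3.035, -0.111, -0.362]
contact_force: [-0.2, 1.0, 3.5]
opening: 0.0157
[-0.15320962  1.0364076   3.50502868] [ 0.00283443  0.24133675 -0.0177427 ] [0.57340938 0.22064195 0.02353503]
```

View pics/s12.png

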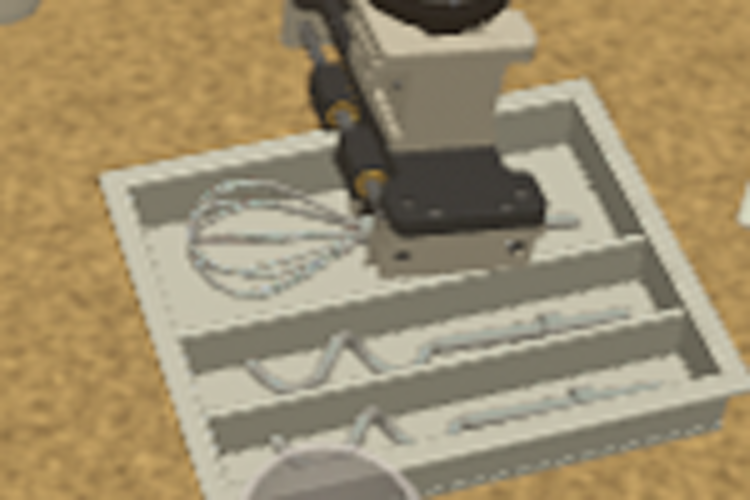

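View pics/w12.png

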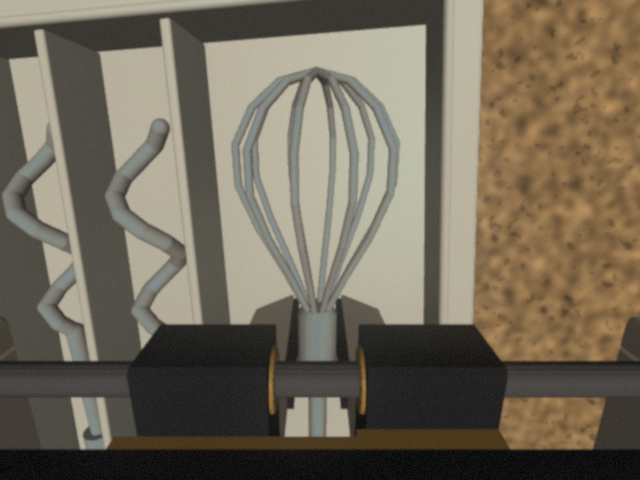

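```bash
python3 -m crank '{"claw":[0.19,0.21,0.24,0.28,0.32,0.34,0.34,0.34],"delta_pos":[[0,0,0],[0,0,0],[0,0,0],[0,0,0],[0,0,0],[0,0,0],[0,0,0],[0,0,0]],"roll":[0,0,0,0,0,0,0,0]}'; python3 - <<'E'
from h import *
from cell import robot
s=robot.observe();R=rmat(s); print(s["contact_force"]); print(R.T@[0,0,1])
c=robot.read_camera("wrist"); cv2.imwrite("pics/w13.png",c["color"])
E
```

```text
time: 32.42
tool_pos: [0.5656, 0.2173, 0.0756]
tool_rot: [-3.035, -0.111, -0.362]
contact_force: [0.5, 0.4, 0.4]
opening: 0.0312
[0.48050654 0.44383906 0.42738595]
[ 0.11029991 -0.10536621 -0.98829747]
```

View pics/w13.png

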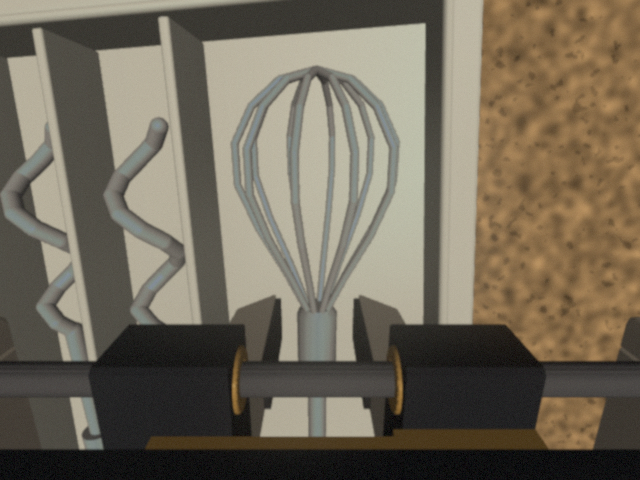

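Released with the whisk unmoved. Raise along the world vertical.

```bash
python3 -m crank '{"claw":[0.34,0.34,0.34,0.34,0.34,0.34,0.34,0.34],"delta_pos":[[0.05,-0.05,-0.5],[0.11,-0.11,-1],[0.2,-0.2,-2],[0.36,-0.34,-3.2],[0.5,-0.48,-4.5],[0.67,-0.64,-6],[0.67,-0.64,-6],[0.67,-0.64,-6]],"roll":[0,0,0,0,0,0,0,0]}'; python3 - <<'E'
from h import *
from cell import robot
s=robot.observe(); print(s["contact_force"])
for n in ("wrist","scene","side"):
    c=robot.read_camera(n); cv2.imwrite(f"pics/{n}14.png",c["color"])
E
```

```text
time: 33.13
tool_pos: [0.5665, 0.2176, 0.2301]
tool_rot: [-3.032, -0.115, -0.362]
contact_force: [0.6, -0.6, -0.4]
opening: 0.0312
[ 0.61598871 -0.6235279  -0.37019909]
```

View pics/wrist14.png

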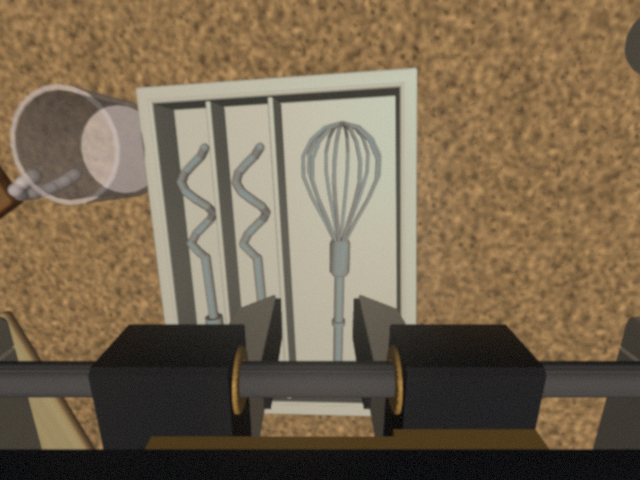

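View pics/scene14.png

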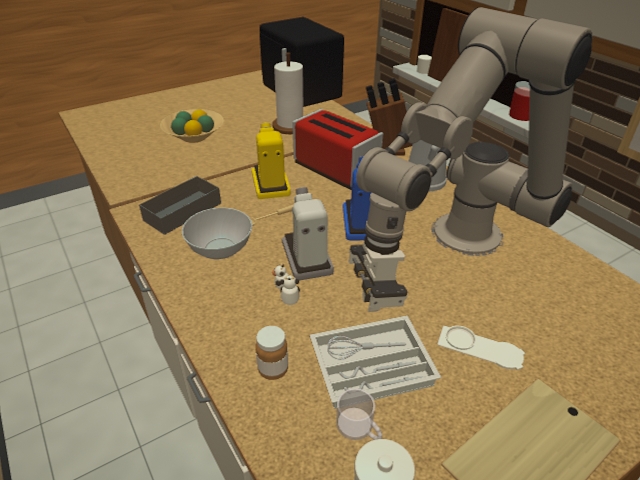

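View pics/side14.png

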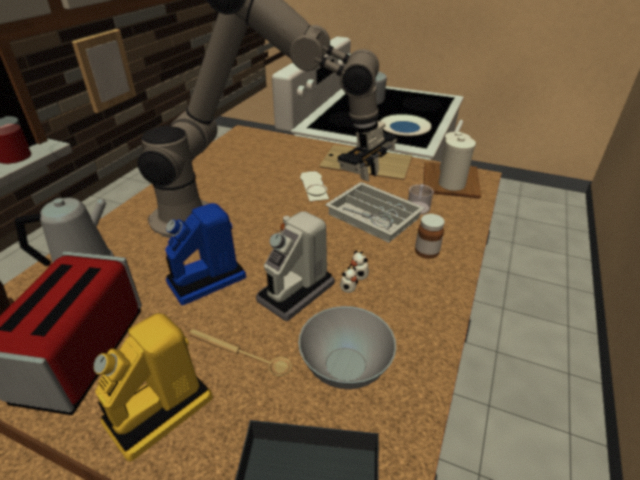

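```bash
python3 -c "
from cell import robot
print(robot.hand_in(), robot.observe()['time'])"
```

```text
the job is handed in; nothing more can be done
the job is handed in; nothing more can be done
```

The whisk is out of the mixer and lying lengthwise in the empty wide bay. I handed the job in just after 33 s, well inside the 51 s limit.

- **Tilt:** The moves only allow shifts and a roll, so I tilted the tool about 16° by pulling past the arm's full reach. That let the closed fingertips clear the dial and press the key. I pulled past reach again to take the tilt down to about 9° before grasping. An attempt to take it out close to the base barely helped and swung the arm round awkwardly, but nothing was hit.
- **Key press:** I pressed the key along its own axis to a hard stop. Over the last step the wrist force rose from about 30 N to 38 N while the key moved only 0.3 mm. My camera-based estimate put the travel at 9 to 10 mm (±2 mm) rather than 11 mm. I took the key as fully in because of the hard stop and because the whisk moved out 12 to 14 mm and drooped.
- **Whisk:** I gripped the ferrule at 10 N and drew the whisk about 44 mm straight out. I lowered it into the bay until the balloon met the floor (3.5 N) and the middle was about 19 mm above it. Then I opened the fingers and the whisk did not move.
- **Last checks:** The final pictures show the whisk within the wide bay. The hooks, mug, jar, cow shakers, bowl and spoon look as they were. The vitamin bottle is hidden behind the arm in the last scene picture; it was standing when last seen in the wrist picture, just after the whisk was drawn out. The gripper is clear of everything.

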